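Change over the dye bottles in the bench shaker

TASK

The bottle in the shaker's channel has been mixed: draw the lock bar, slide that bottle out and stand it upright on the steel tray. Then slide every dye bottle waiting in the divided carton to the right of the shaker into the channel, upright under its lips and past the lock bar, and push the lock bar fully home across the mouth. Only with the bar home, turn the shaker's switch clockwise as far as it goes; leave the other things where they stand.

Things in the scene. Friction and masses are not known exactly. Their poses are not given: they have to be found in the camera images.
- shaker: Bench shaker, fixed: white housing, aluminium platform, steel bottle channel on it. Origin on the worktop under the channel's centre line; z up; y runs along the channel from its open mouth (-y) to its end stop (+y); -x is the front with the grey control strip (45 mm high, to x = -120 mm). Platform top 55 mm above the worktop, x -45 to 45 mm, y -155 to 145 mm.
- mouth (a point): Start of the lipped channel, on its centre line, platform level (y = -75 mm of the shaker; axes as the shaker's). Side walls 48 mm apart inside, 54 mm outside. Lips along both wall tops, 94 to 99 mm above the platform, leave a slot of 37.5 mm: a bottle's body passes under them, its cap sticks out 18 mm above. Bottles go in and out only here.
- landing (a point): Bare platform in front of the mouth, on the channel's centre line, platform level (y = -128 mm of the shaker): the place to set a bottle down or lift it off, then slide it along +y or -y. From y = -75 to -100 mm plates 60 mm high without lips flare from 48 to 72 mm inside and guide the bottle.
- channel_end (a point): Foot of the end stop on the channel's centre line, platform level (y = 125 mm of the shaker), as high as the walls. The lock bar crosses at y = -60 mm, 68 mm above the platform; four bottles fit between bar and end stop in a row; a bottle is past the bar when its axis is beyond y = -34 mm.
- lock_bar (a joint): Slide of the lock bar, a 10 mm steel rod across the channel's mouth, in m: 0 = fully home (across the mouth), 0.055 = fully drawn toward the front (-x of the shaker), mouth clear. Stays where it is left; about 2 N to move.
- bar_grip (a point): Middle of the lock bar's upright black grip, a cylinder 18 mm in diameter and 34 mm tall, top 17 mm above this point, at the front end of the bar. It is 150 mm above the worktop; at home it is at x = -62 mm, y = -60 mm of the shaker and moves along -x as the bar is drawn. Free space round it; the rod runs 17 to 27 mm below it.
- switch (a joint): The shaker's rotary switch, rad: 0 = off, grows as it is turned clockwise seen from above, stop at 1.4 = on. Stays where it is left, turns very easily (0.03 N m).
- switch_grip (a point): Point on the switch's vertical axis at the height to grip, 75.5 mm above the worktop and 31 mm above the control strip; at x = -90 mm, y = -136 mm of the shaker. The black knob has a bar-shaped grip that lies along this point's x axis and turns with it: pinch it across (along this point's y axis). Knob 36 mm in diameter.
- tray: Steel tray for mixed bottles, fixed, 120 x 180 mm (x, y), rim 14 mm high and 3 mm thick, floor 3 mm above the worktop. Origin at the centre of its underside, z up. One bottle from an earlier run stands on its +y half.
- tray_free (a point): Centre of the free half of the tray's floor, a good place for the mixed bottle.
- carton: Divided cardboard carton, loose, 0.3 kg, to the right of the shaker, 239 x 62 mm (x, y), open above, walls 62 mm high, floor 3 mm above the worktop. Origin at the centre of its underside, z up. Four cells 56 x 56 mm in a row along its x, at x = -88.5, -29.5, 29.5 and 88.5 mm; three or four of them hold a fresh bottle, whose upper half stands clear of the walls.
- done_mid (a point): The mixed bottle, which stands in the shaker's channel at the start: dye bottle, amber, 117 mm tall: body 42.6 mm in diameter and 89 mm high, above it a black cylindrical cap 32 mm in diameter, whose top is at 117 mm; 0.1 kg, its smooth foot slides easily. Point: its centre, 58.5 mm above its foot; z is its axis, upward.
- earlier_mid (a point): Bystander: a bottle mixed earlier, on the far-left half of the tray, to be left alone: dye bottle, amber, 117 mm tall: body 42.6 mm in diameter and 89 mm high, above it a black cylindrical cap 32 mm in diameter, whose top is at 117 mm; 0.1 kg, its smooth foot slides easily. Point: its centre, 58.5 mm above its foot; z is its axis, upward.
- beaker: Bystander: clear beaker, 71 mm wide, 88 mm high, behind the shaker; origin at its foot.
- rinse: Bystander: blue-green rinse bottle, 60 mm wide, 150 mm high, behind the shaker; origin at its foot.
- cream_tube: Bystander: white cream tube lying in front of the shaker, 39 x 146 x 28 mm; origin under its centre.
- fresh_1_mid (a point): Fresh bottle 1 (may be absent), waiting in a cell of the carton: dye bottle, amber, 117 mm tall: body 42.6 mm in diameter and 89 mm high, above it a black cylindrical cap 32 mm in diameter, whose top is at 117 mm; 0.1 kg, its smooth foot slides easily. Point: its centre, 58.5 mm above its foot; z is its axis, upward.
- fresh_2_mid (a point): Fresh bottle 2 (may be absent), waiting in a cell of the carton: dye bottle, amber, 117 mm tall: body 42.6 mm in diameter and 89 mm high, above it a black cylindrical cap 32 mm in diameter, whose top is at 117 mm; 0.1 kg, its smooth foot slides easily. Point: its centre, 58.5 mm above its foot; z is its axis, upward.
- fresh_3_mid (a point): Fresh bottle 3 (may be absent), waiting in a cell of the carton: dye bottle, amber, 117 mm tall: body 42.6 mm in diameter and 89 mm high, above it a black cylindrical cap 32 mm in diameter, whose top is at 117 mm; 0.1 kg, its smooth foot slides easily. Point: its centre, 58.5 mm above its foot; z is its axis, upward.
- fresh_4_mid (a point): Fresh bottle 4 (may be absent), waiting in a cell of the carton: dye bottle, amber, 117 mm tall: body 42.6 mm in diameter and 89 mm high, above it a black cylindrical cap 32 mm in diameter, whose top is at 117 mm; 0.1 kg, its smooth foot slides easily. Point: its centre, 58.5 mm above its foot; z is its axis, upward.

How it is judged:
By the outcome, as a careful person would: the job done as asked, in the order asked, and still so for the second after the job is handed in, with the robot touching nothing.
Of fresh_1, fresh_2, fresh_3, fresh_4 only 3 to 4 are there at a start; the rules pass over those that are not, and their reading is None.
At some moment in a run one of carton may be knocked a few centimetres aside while the robot is not near it.
It also fails if it takes over 208 s, if anything falls off the work surface, if the arm or the gripper's body presses on something with over 40 N, if the wrist force passes 120 N, or if a joint passes its speed limit or range.

ROBOT

A 6-joint arm with a two-finger parallel gripper is mounted at the origin on a cart in front of the work surface, level with it; the furniture and walls round the work are solid. World frame = base frame: x ahead of the robot, y to its left, z up, the work surface at z = 0. Lengths are in m, angles in degrees, forces in N, time in s.
With the tool pointing down it reaches from about 0.4 to 0.825 m from the base axis. Payload 7 kg.
Tool frame: the origin (TCP) lies on the centre line of the jaws, within the pads' length; the fingertips stand 8 mm ahead of it and the grasp point (between the pads) lies 11 mm behind it; z points along the fingers, y is the line along which they close (so a half turn about z gives the same grasp; the last joint's range is limited). The gripper opens to 88 mm and grips with 3 to 60 N. Pads are 19 mm wide; open, the fingers measure 130 mm over their backs; the gripper's body (78 mm by 193 mm) begins 47 mm behind the grasp point.
Start: joints at [-52.764, 20.546, 0.682, 0, -70.136, -16.507], TCP at [0.239, -0.631, 0.235] pointing down, gripper open.
Joint ranges: [-176.03, 176.03], [-82.01, 121.73], [-58.28, 71.71], [-173.87, 95.51], [-174.79, -0.11], [-173.66, 173.66]. Speed limits (degrees/s): [136.94, 136.94, 172.46, 180, 180, 180].

INTERFACE

Orientations are given as [roll, pitch, yaw] about the fixed x, y, z axes, in that order (R = Rz(yaw) Ry(pitch) Rx(roll)).
In Python, from plant import ctrl, vision gives the robot as it stands. The module is installed in compiled form; this text tells all that it offers.
- The arm moves only by the tool move_arm, never from a script. Its argument "moves" is one flat list of numbers, 7 for each row, row after row: the finger opening in cm, from 0 to 8.76, then the shift along the tool's x, y, z in cm, then the turn, a rotation vector about the tool's x, y, z in rad. A call has 1 to 8 rows; each row shifts and turns the commanded pose from where the row before left it, along the tool's axes as they then stand; what a row does not reach is not made up. A row lasts 1/10 s, in which the tool goes at most 50 mm and 8.59 degrees, less where a joint would pass 70% of its speed; a pose out of reach is approached as far as the arm can. A call with a gripper value outside its range is refused whole. The fingers move at their own pace and stop on an object; the grip force is fixed at half the most. Time passes only in rows, so rows that do not move let the fingers close. It gives the time, the measured TCP pose, the force, the opening and the grip force at its end, in the units of the state.
- ctrl.get_obs(): the state, without advancing time (a new reading comes with each control period).
- vision.snapshot(name): name is "side" or "top"; returns (picture, depth): 384x512x3 uint8, red, green, blue; 384x512 float32, m along the optical axis (not along the pixel's ray), 0 where there is no reading.
- vision.camera_model(name): a dict with "vertical_fov" (degrees; the focal length in pixels is half the picture's height over the tangent of half this angle, whatever the lens; pixels are square), "cx", "cy" (the principal point, pixels), "cam_to_world" (4x4, takes a point from camera to world coordinates). Camera axes: x right, y down, z forward; pixel columns grow to the right and rows downward; lengths in m; the calibration is good to about 2 mm. A picture is of the moment at which its call begins. camera_model takes no time and is no camera call.
- ctrl.close_job(): hands the job in; it is judged then, once.
The state is a dict: "clock": time; "joint_pos": joint angles; "qvel": joint speeds; "tau": joint torques, N m; "tool_pos": TCP position; "orientation": TCP orientation; "force": force on the tool from outside, world axes, zero at the start; "moment": the same for the moment, N m; "opening": finger opening in m; "gripper_force": force on a finger pad.
Only numpy, scipy, OpenCV 4.12 (cv2) and the standard library are available. Lean on these libraries where they do the work, as an engineer would, in place of code of your own. Each camera call takes 0.05 s, during which the arm holds its last target. There are 200 camera calls.

## Working session

There is one attempt and no reset: what is moved stays moved. The work goes in short steps, Python scripts to look and compute and a tool call to move; the robot and the scene stay as the last step left them, time stands still between calls to the robot, and variables do not carry over. Pictures are saved under pics/ and viewed, at most 14 in all, crops included, and the job is handed in when it is done.

Besides the shell and the picture viewer there is one more tool, called after "Emit:" as a command line: name --argument value ..., lists and objects as JSON in quotes. move_arm: Moves the arm, as the interface text tells. Its arguments: {"type":"object","properties":{"moves":{"type":"array"}},"required":["moves"]}

```bash
mkdir -p pics; cat > h.py <<'E'
import numpy as np, cv2
from plant import ctrl, vision
def snap(n):
    im,d=vision.snapshot(n); return im,d,vision.camera_model(n)
def save(im,f): cv2.imwrite('pics/'+f,cv2.cvtColor(im,cv2.COLOR_RGB2BGR))
def foc(m): return 192/np.tan(np.radians(m['vertical_fov']/2))
def ray(m,u,v,z):
    f=foc(m);T=np.array(m['cam_to_world']);d=T[:3,:3]@np.array([(u-m['cx'])/f,(v-m['cy'])/f,1]);o=T[:3,3]
    return o+d*(z-o[2])/d[2]
def cloud(d,m):
    f=foc(m);T=np.array(m['cam_to_world']);v,u=np.mgrid[:384,:512]
    p=np.stack([(u-m['cx'])/f*d,(v-m['cy'])/f*d,d],-1); w=p@T[:3,:3].T+T[:3,3]; w[d==0]=np.nan
    return w
E
python3 - <<'E'
from h import *
np.set_printoptions(precision=4,suppress=True)
for n in('side','top'):
    im,d,m=snap(n); save(im,n+'0.png'); np.savez(n+'0.npz',im=im,d=d); print(n,m['vertical_fov'],m['cx'],m['cy'],np.array(m['cam_to_world']))
print(ctrl.get_obs())
E
```

```text
side 55.98789978172967 264.903112505221 193.90355546231672 [[-0.9572 -0.159   0.2419  0.2765]
 [-0.2894  0.5103 -0.8099  0.9385]
 [ 0.0053 -0.8452 -0.5344  0.7232]
 [ 0.      0.      0.      1.    ]]
top 49.713067518600276 249.66977431102407 193.76875328239322 [[ 0.0105 -0.9915  0.13    0.4116]
 [-0.9998 -0.0124 -0.0141  0.0436]
 [ 0.0156 -0.1298 -0.9914  1.2571]
 [ 0.      0.      0.      1.    ]]
{'clock': 0.1, 'joint_pos': array([-52.7636,  20.5875,   0.6415,  -0.0188, -70.1351, -16.5077]), 'qvel': array([ 0.0302, -0.0319,  0.0552, -0.0053,  0.0413, -0.0416]), 'tau': array([ -0.0015, -58.4163,  29.3754,   7.0156,   0.0102,  -0.    ]), 'tool_pos': array([ 0.2388, -0.6309,  0.2337]), 'orientation': array([ 179.9173,   -0.0061, -159.2777]), 'force': array([-0.3941, -0.2071,  0.1309]), 'moment': array([ 0.0536, -0.0328, -0.0283]), 'gripper_force': 0.0, 'opening': 0.08755897682739648}
```

View pics/top0.png

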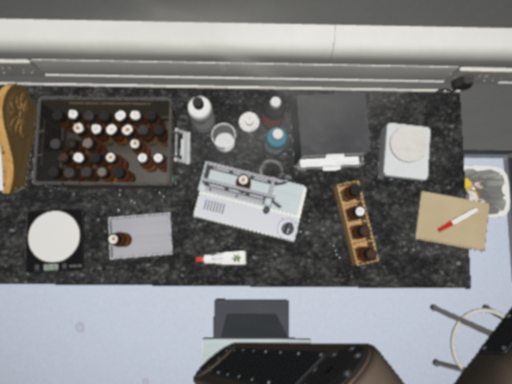

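View pics/side0.png

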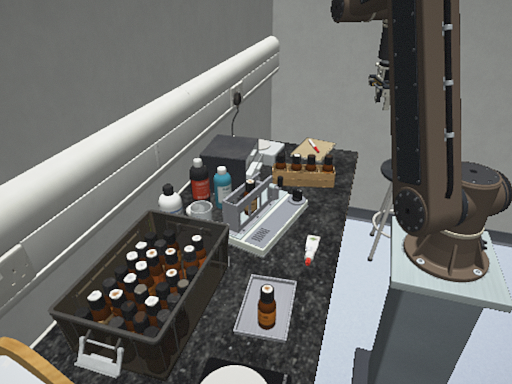

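Top: the carton's four bottle caps are at about (354,188), (359,211), (362,231) and (368,253). The mixed bottle is at (243,180), the knob at (288,228) and the tray bottle at (113,239). I'll enlarge the view and measure.

```bash
python3 - <<'E'
from h import *
np.set_printoptions(precision=4,suppress=True)
z=np.load('top0.npz');im,d=z['im'],z['d'];m=vision.camera_model('top');w=cloud(d,m)
save(cv2.resize(im[150:280,185:385],None,fx=4,fy=4,interpolation=cv2.INTER_CUBIC),'crop0.png')
print('table z',np.nanmedian(w[200:205,320:330,2]))
def comp(mask,name,amin=8):
    n,l,s,c=cv2.connectedComponentsWithStats(mask.astype(np.uint8))
    for i in range(1,n):
        if s[i,4]>=amin:
            q=w[l==i]; (cx,cy),sz,a=cv2.minAreaRect(np.argwhere(l==i)[:,::-1].astype(np.float32))
            print(name,s[i],c[i],'med',np.nanmedian(q,0),'mid',(np.nanmin(q,0)+np.nanmax(q,0))/2)
            p=q[:,:2].astype(np.float32); p=p[~np.isnan(p).any(1)]
            print('    rect',cv2.minAreaRect(p))
R=np.zeros((384,512),bool);R[150:280,100:390]=1
Z=w[...,2]
comp(R&(Z>.108)&(Z<.130),'caps carton/tray')
comp(R&(Z>.160)&(Z<.185),'done cap')
comp(R&(Z>.140)&(Z<.159),'walls')
comp(R&(Z>.05)&(Z<.07)&(np.arange(512)[None]<320),'plat',60)
comp(R&(Z>.035)&(Z<.05)&(np.arange(512)[None]<320),'strip',60)
comp(R&(Z>.05)&(Z<.07)&(np.arange(512)[None]>320),'cartonwall',20)
E
```

```text
table z 0.001450191982445781
caps carton/tray [172 150   7  11  38] [174.9737 155.9474] med [0.6637 0.2374 0.1162] mid [0.6685 0.2384 0.1168]
    rect ((0.6672424674034119, 0.23982186615467072), (0.029547059908509254, 0.015518074855208397), 15.17419147491455)
caps carton/tray [298 150  28  10  59] [309.9322 156.4407] med [ 0.6677 -0.1424  0.1199] mid [ 0.6751 -0.1463  0.1189]
    rect ((0.6672061085700989, -0.14370623230934143), (0.07926247268915176, 0.023141959682106972), 76.99242401123047)
caps carton/tray [105 152  12  12 112] [110.6964 157.2321] med [0.6581 0.4142 0.1226] mid [0.6591 0.4159 0.1194]
    rect ((0.6592876315116882, 0.4151758849620819), (0.027924787253141403, 0.03125212714076042), 74.9050521850586)
caps carton/tray [137 152  12  12 114] [142.3684 157.7368] med [0.6575 0.3271 0.1222] mid [0.6591 0.3279 0.1187]
    rect ((0.658973753452301, 0.32818445563316345), (0.029111498966813087, 0.029861966148018837), 78.4376220703125)
caps carton/tray [152 152  13  12 109] [157.9725 157.8349] med [0.6578 0.2835 0.1226] mid [0.66   0.2856 0.1188]
    rect ((0.6597230434417725, 0.
[... 8048 characters left out ...]
27069092)
cartonwall [350 180  10   6  22] [355.4545 181.9091] med [ 0.6079 -0.2866  0.0625] mid [ 0.6057 -0.2805  0.0607]
    rect ((0.6083401441574097, -0.2820611298084259), (0.02816132642328739, 0.012250902131199837), 73.16522216796875)
cartonwall [335 182  44  83 632] [354.5902 226.1693] med [ 0.4781 -0.2723  0.0613] mid [ 0.4881 -0.2835  0.0597]
    rect ((0.4904867708683014, -0.28366053104400635), (0.2387658953666687, 0.07079815864562988), 12.732653617858887)
cartonwall [342 186  11  14  29] [345.2414 194.4828] med [ 0.5679 -0.2496  0.0627] mid [ 0.5751 -0.258   0.0602]
    rect ((0.5719391107559204, -0.25459644198417664), (0.0416257381439209, 0.017784934490919113), 22.525327682495117)
```

View pics/crop0.png

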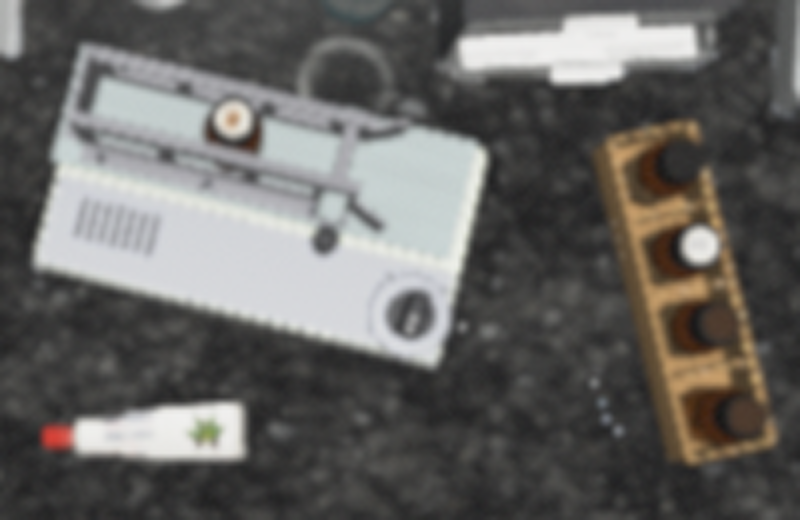

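The crop shows four bottles in the carton, the bar home with its grip at crop (325,240), and the knob bar lying along the shaker's x axis. Poses so far:

| Item | Value |
|---|---|
| Shaker yaw | about -13.4° |
| Shaker origin | about (0.589, 0.0285) |
| Carton yaw | about 12.7° |

Next I'll find the tray and write a move helper.

```bash
cat >> h.py <<'E'
from scipy.spatial.transform import Rotation as Ro
O=np.array([.589,.0285]);YAW=-13.4
def sh(x,y):
    a=np.radians(YAW);return O+np.array([np.cos(a)*x-np.sin(a)*y,np.sin(a)*x+np.cos(a)*y])
def plan(start,wps,op):
    """start (x,y,z,yaw deg); wps list of (x,y,z,yaw[,maxstep m]); prints move rows"""
    p=np.array(start[:3]);yaw=start[3];k=0;cur=[]
    for w in wps:
        t=np.array(w[:3]);dy=(w[3]-yaw+180)%360-180;st=w[4] if len(w)>4 else .046
        n=max(1,int(np.ceil(max(np.linalg.norm(t-p)/st,abs(dy)/8.4))))
        for i in range(n):
            R=Ro.from_euler('xyz',[180,0,yaw],degrees=True)
            s=np.round(R.inv().apply((t-p)/(n-i))*100,2);r=-np.round(np.radians(dy/n),3)
            p=p+R.apply(s/100);yaw-=np.degrees(r);cur+=[op,*s,0,0,r]
            k+=1
            if k%8==0: print([float(q) for q in cur]);cur=[]
        
    if cur: print([float(q) for q in cur])
    print('rows',k,'end',p.round(4),round(yaw,1))
def now():
    o=ctrl.get_obs();return [*o['tool_pos'],o['orientation'][2]]
E
python3 - <<'E'
from h import *
z=np.load('top0.npz');d=z['d'];m=vision.camera_model('top');w=cloud(d,m);Z=w[...,2]
M=np.zeros_like(Z,bool);M[205:268,98:182]=1
k=M&(Z>.011)&(Z<.02);p=w[k][:,:2].astype(np.float32);print('tray',cv2.minAreaRect(p),k.sum())
for u,v in[(107,215),(170,212),(173,257),(108,260)]:print(ray(m,u,v,.014))
g=np.array([.5146,-.0150])
plan(now(),[(*g,.21,166.6),(*g,.148,166.6,.03)],8)
E
```

```text
tray ((0.4471064805984497, 0.35184788703918457), (0.12425633519887924, 0.1846170276403427), 5.319930076599121) 329
[0.50523895 0.45167531 0.014     ]
[0.51644522 0.26424171 0.014     ]
[0.38313885 0.25067857 0.014     ]
[0.37246204 0.44144616 0.014     ]
[8.0, -3.17, 3.19, 0.16, 0.0, 0.0, 0.04, 8.0, -3.04, 3.31, 0.16, 0.0, 0.0, 0.04, 8.0, -2.91, 3.43, 0.16, 0.0, 0.0, 0.04, 8.0, -2.77, 3.55, 0.16, 0.0, 0.0, 0.04, 8.0, -2.62, 3.66, 0.16, 0.0, 0.0, 0.04, 8.0, -2.48, 3.76, 0.16, 0.0, 0.0, 0.04, 8.0, -2.32, 3.85, 0.16, 0.0, 0.0, 0.04, 8.0, -2.17, 3.94, 0.16, 0.0, 0.0, 0.04]
[8.0, -2.01, 4.03, 0.16, 0.0, 0.0, 0.04, 8.0, -1.85, 4.1, 0.16, 0.0, 0.0, 0.04, 8.0, -1.68, 4.17, 0.15, 0.0, 0.0, 0.04, 8.0, -1.51, 4.24, 0.16, 0.0, 0.0, 0.04, 8.0, -1.34, 4.3, 0.15, 0.0, 0.0, 0.04, 8.0, -1.17, 4.34, 0.16, 0.0, 0.0, 0.04, 8.0, -0.99, 4.39, 0.15, 0.0, 0.0, 0.04, 8.0, -0.0, -0.0, 2.07, 0.0, 0.0, -0.001]
[8.0, -0.0, -0.0, 2.07, 0.0, 0.0, -0.001, 8.0, -0.0, -0.0, 2.06, 0.0, 0.0, -0.001]
rows 18 end [ 0.5146 -0.015   0.148 ] -193.5
```

Emit:
move_arm --moves '[8,-3.17,3.19,0.16,0,0,0.04,8,-3.04,3.31,0.16,0,0,0.04,8,-2.91,3.43,0.16,0,0,0.04,8,-2.77,3.55,0.16,0,0,0.04,8,-2.62,3.66,0.16,0,0,0.04,8,-2.48,3.76,0.16,0,0,0.04,8,-2.32,3.85,0.16,0,0,0.04,8,-2.17,3.94,0.16,0,0,0.04]'

```text
clock: 0.9
tool_pos: [0.3862, -0.301, 0.2216]
orientation: [180.0, -0.0, -177.7]
force: [0.5, 0.1, 0.3]
opening: 0.0799
gripper_force: 0.0
```

Emit:
move_arm --moves '[8,-2.01,4.03,0.16,0,0,0.04,8,-1.85,4.1,0.16,0,0,0.04,8,-1.68,4.17,0.15,0,0,0.04,8,-1.51,4.24,0.16,0,0,0.04,8,-1.34,4.3,0.15,0,0,0.04,8,-1.17,4.34,0.16,0,0,0.04,8,-0.99,4.39,0.15,0,0,0.04,8,0,0,0,0,0,0]'

```text
clock: 1.7
tool_pos: [0.5163, -0.0114, 0.2103]
orientation: [180.0, -0.0, 166.5]
force: [-0.4, -0.6, 0.1]
opening: 0.0803
gripper_force: 0.0
```

```bash
python3 - <<'E'
from h import *
im,d,m=snap('top');print(now())
plan(now(),[(.5146,-.0150,.148,166.6,.03)],8)
E
```

```text
[np.float64(0.515154371896849), np.float64(-0.013136094382495307), np.float64(0.21017736349303973), np.float64(166.53760829933495)]
[8.0, 0.0, -0.06, 2.07, 0.0, 0.0, -0.0, 8.0, 0.01, -0.07, 2.07, 0.0, 0.0, -0.0, 8.0, 0.0, -0.06, 2.08, 0.0, 0.0, -0.0]
rows 3 end [ 0.5146 -0.015   0.148 ] 166.5
```

Emit:
move_arm --moves '[8,0,0,2.1,0,0,0,8,0,0,2.1,0,0,0,8,0,0,2,0,0,0,8,0,0,0,0,0,0,1,0,0,0,0,0,0,1,0,0,0,0,0,0,1,0,0,0,0,0,0,1,0,0,0,0,0,0]'

```text
clock: 2.55
tool_pos: [0.515, -0.0153, 0.1497]
orientation: [180.0, 0.1, 166.3]
force: [-0.2, -0.7, 0.1]
opening: 0.0532
gripper_force: 0.0
```

Emit:
move_arm --moves '[1,0,0,0,0,0,0,1,0,0,0,0,0,0,1,0.9,0,0,0,0,0,1,1.5,0,0,0,0,0,1,1.5,0,0,0,0,0,1,1.3,0,0,0,0,0,1,0.5,0,0,0,0,0,1,0,0,0,0,0,0]'

```text
clock: 3.35
tool_pos: [0.4586, -0.0015, 0.1493]
orientation: [180.0, 0.0, 166.4]
force: [0.6, -0.2, 0.5]
opening: 0.0101
gripper_force: 0.0
```

Emit:
move_arm --moves '[8,0,0,-4,0,0,0,8,0,0,0,0,0,0]'

```text
clock: 3.55
tool_pos: [0.4622, -0.0012, 0.1931]
orientation: [179.8, 0.4, 166.4]
force: [0.9, 1.0, 0.1]
opening: 0.021
gripper_force: 0.0
```

```bash
python3 - <<'E'
from h import *
im,d,m=snap('side');print(now())
save(cv2.resize(im[150:270,200:350],None,fx=4,fy=4,interpolation=cv2.INTER_CUBIC),'s1.png')
w=cloud(d,m);o=ctrl.get_obs();print(o['opening'])
im,d,m=snap('top')
k=np.zeros((384,512),bool);k[190:230,240:300]=1;w=cloud(d,m);k&=(w[...,2]>.158)&(w[...,2]<.185);print(k.sum(),np.nanmedian(w[k],0))
E
```

```text
[np.float64(0.46124993508898643), np.float64(-0.001270843031327166), np.float64(0.1911674728566624), np.float64(166.38633333100378)]
0.024724906223477793
3 [0.5629882  0.0244832  0.15963399]
```

View pics/s1.png

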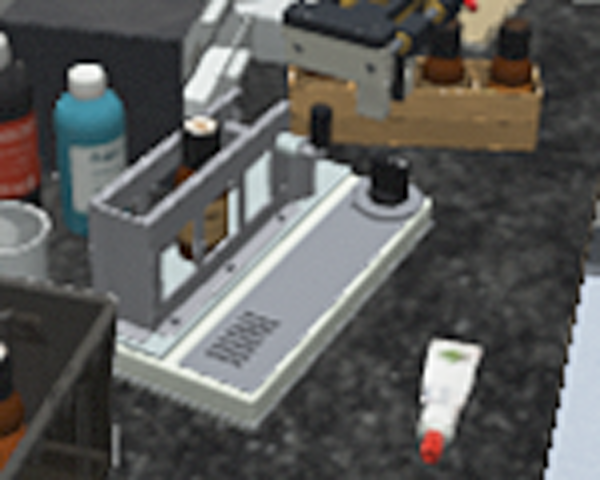

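The side crop shows the bar grip still upright at about (280,179) in the full picture. The gripper is off to the front, so the grasp missed. I'll locate the grip.

```bash
python3 - <<'E'
from h import *
m=vision.camera_model('side')
print(ray(m,280,177,.165),ray(m,280,182,.150))
g=(.5146,-.0150)
plan(now(),[(*g,.200,166.6,.03),(*g,.147,166.6,.03)],5)
E
```

```text
[ 0.51267739 -0.01595707  0.165     ] [ 0.51092937 -0.01096399  0.15      ]
[5.0, -2.8, -0.01, -0.51, 0.0, 0.0, -0.002, 5.0, -2.81, -0.02, -0.51, 0.0, 0.0, -0.002, 5.0, 0.0, -0.0, 2.65, 0.0, 0.0, -0.0, 5.0, 0.0, -0.0, 2.65, 0.0, 0.0, -0.0]
rows 4 end [ 0.5147 -0.015   0.147 ] 166.6
```

Emit:
move_arm --moves '[5,-2.8,0,-0.5,0,0,0,5,-2.7,0,-0.5,0,0,0,5,0,0,0,0,0,0,5,0,0,2.6,0,0,0,5,0,0,2.6,0,0,0,1,0,0,0,0,0,0,1,0,0,0,0,0,0,1,0,0,0,0,0,0]'

```text
clock: 4.45
tool_pos: [0.5133, -0.0147, 0.1479]
orientation: [180.0, 0.1, 166.4]
force: [-0.7, 0.7, 0.2]
opening: 0.0314
gripper_force: 0.0
```

Emit:
move_arm --moves '[1,0,0,0,0,0,0,1,0,0,0,0,0,0,1,0,0,0,0,0,0,1,0,0,0,0,0,0]'

```text
clock: 4.85
tool_pos: [0.5124, -0.016, 0.1479]
orientation: [-179.9, 0.0, 166.4]
force: [-1.9, -5.4, 3.0]
opening: 0.0174
gripper_force: 30.0
```

Gripped. Now I'll draw the bar.

Emit:
move_arm --moves '[1,0.8,0,0,0,0,0,1,1.2,0,0,0,0,0,1,1.2,0,0,0,0,0,1,1.2,0,0,0,0,0,1,1.0,0,0,0,0,0,1,0.2,0,0,0,0,0,1,0,0,0,0,0,0,1,0,0,0,0,0,0]'

```text
clock: 5.65
tool_pos: [0.4593, -0.0031, 0.148]
orientation: [-179.9, 0.2, 166.4]
force: [6.6, -12.3, -2.8]
opening: 0.0173
gripper_force: 30.0
```

```bash
python3 - <<'E'
from h import *
b=sh(-.0006,.0192);s=now()
print(b)
plan([*s],[(s[0],s[1],.21,166.5,.03),(*b,.21,-103.4),(*b,.166,-103.4,.025)],4.8)
E
```

```text
[0.59286589 0.04731635]
[4.8, 0.0, 0.0, -2.07, 0.0, 0.0, -0.001, 4.8, 0.0, 0.0, -2.07, 0.0, 0.0, -0.001, 4.8, 0.0, 0.0, -2.06, 0.0, 0.0, -0.001, 4.8, -1.07, 0.73, -0.0, 0.0, 0.0, -0.143, 4.8, -1.17, 0.57, -0.0, 0.0, 0.0, -0.143, 4.8, -1.24, 0.39, -0.0, 0.0, 0.0, -0.143, 4.8, -1.28, 0.21, -0.0, 0.0, 0.0, -0.143, 4.8, -1.3, 0.03, -0.0, 0.0, 0.0, -0.143]
[4.8, -1.29, -0.15, -0.0, 0.0, 0.0, -0.143, 4.8, -1.25, -0.34, -0.0, 0.0, 0.0, -0.143, 4.8, -1.19, -0.51, -0.0, 0.0, 0.0, -0.143, 4.8, -1.11, -0.68, -0.0, 0.0, 0.0, -0.143, 4.8, -1.0, -0.82, -0.0, 0.0, 0.0, -0.143, 4.8, -0.87, -0.96, -0.0, 0.0, 0.0, -0.143, 4.8, 0.0, 0.0, 2.2, 0.0, 0.0, 0.001, 4.8, 0.0, 0.0, 2.2, 0.0, 0.0, 0.001]
rows 16 end [0.5929 0.0474 0.166 ] 256.6
```

Emit:
move_arm --moves '[4.8,0,0,0,0,0,0,4.8,0,0,0,0,0,0,4.8,0,0,0,0,0,0,4.8,0,0,-2,0,0,0,4.8,0,0,-2,0,0,0,4.8,0,0,-2.1,0,0,0]'

```text
clock: 6.25
tool_pos: [0.4581, -0.0014, 0.2086]
orientation: [180.0, -0.0, 166.4]
force: [0.8, 0.8, 0.7]
opening: 0.0473
gripper_force: 0.0
```

Emit:
move_arm --moves '[4.8,-1.07,0.73,0,0,0,-0.143,4.8,-1.17,0.57,0,0,0,-0.143,4.8,-1.24,0.39,0,0,0,-0.143,4.8,-1.28,0.21,0,0,0,-0.143,4.8,-1.3,0.03,0,0,0,-0.143,4.8,-1.29,-0.15,0,0,0,-0.143,4.8,-1.25,-0.34,0,0,0,-0.143,4.8,-1.19,-0.51,0,0,0,-0.143]'

```text
clock: 7.05
tool_pos: [0.556, 0.0352, 0.2079]
orientation: [180.0, 0.0, -127.7]
force: [0.2, 0.2, -0.6]
opening: 0.0475
gripper_force: 0.0
```

Emit:
move_arm --moves '[4.8,-1.11,-0.68,0,0,0,-0.143,4.8,-1.0,-0.82,0,0,0,-0.143,4.8,-0.87,-0.96,0,0,0,-0.143,4.8,0,0,0,0,0,0,4.8,0,0,0,0,0,0]'

```text
clock: 7.55
tool_pos: [0.5917, 0.0484, 0.2076]
orientation: [180.0, -0.0, -103.7]
force: [-0.1, 0.1, -0.8]
opening: 0.0479
gripper_force: 0.0
```

```bash
python3 - <<'E'
from h import *
b=sh(-.0006,.0192)
plan(now(),[(*b,.166,-103.4,.025)],4.8)
im,d,m=snap('top')
k=np.zeros((384,512),bool);k[190:240,240:300]=1;w=cloud(d,m);k&=(w[...,2]>.158)&(w[...,2]<.185);q=w[k];print(k.sum(),np.nanmedian(q,0) if len(q) else 0, sh(-.117,-.06))
E
```

```text
[4.8, 0.04, -0.07, 2.08, 0.0, 0.0, -0.003, 4.8, 0.04, -0.07, 2.08, 0.0, 0.0, -0.003]
rows 2 end [0.5928 0.0473 0.166 ] -103.4
43 [ 0.4617473  -0.00254774  0.16813792] [ 0.46128035 -0.00275205]
```

Emit:
move_arm --moves '[4.8,0.04,-0.07,2.1,0,0,-0.003,4.8,0.04,-0.07,2.1,0,0,-0.003,4.8,0,0,0,0,0,0,2,0,0,0,0,0,0,2,0,0,0,0,0,0,2,0,0,0,0,0,0,2,0,0,0,0,0,0,2,0,0,0,0,0,0]'

```text
clock: 8.4
tool_pos: [0.5937, 0.0472, 0.1669]
orientation: [-179.9, 0.0, -103.2]
force: [-0.4, 0.6, 5.5]
opening: 0.0309
gripper_force: 30.0
```

Emit:
move_arm --moves '[2,1.0,0,-0.15,0,0,0,2,2.2,0,0,0,0,0,2,2.4,0,0,0,0,0,2,2.4,0,0,0,0,0,2,2.4,0,0,0,0,0,2,2.4,0,0,0,0,0,2,1.8,0,0,0,0,0,2,0.6,0,0,0,0,0]'

```text
clock: 9.2
tool_pos: [0.5583, -0.1019, 0.1677]
orientation: [-180.0, 0.0, -103.3]
force: [-0.2, 2.1, 2.6]
opening: 0.0314
gripper_force: 30.0
```

```bash
python3 - <<'E'
from h import *
s=now();print(s,ctrl.get_obs()['force'],ctrl.get_obs()['opening'])
t=(.4512,.307)
a=np.array(s[:2])
# up, over front-left of shaker to tray, down ; bottle foot = tcp-.111
plan(s,[(a[0],a[1],.29,-103.4),(.46,.12,.29,-103.4),(*t,.27,-103.4),(*t,.118,-103.4,.03)],2)
E
```

```text
[np.float64(0.5583237246729986), np.float64(-0.10189379667559956), np.float64(0.16768708288392914), np.float64(-103.26450292658954)] [-0.15639626  2.05476351  2.61552464] 0.03140490348350205
[2.0, -0.0, 0.0, -4.08, 0.0, 0.0, 0.001, 2.0, 0.0, 0.0, -4.08, 0.0, 0.0, 0.001, 2.0, -0.0, 0.0, -4.07, 0.0, 0.0, 0.001, 2.0, -3.22, 2.45, -0.0, 0.0, 0.0, -0.0, 2.0, -3.22, 2.45, -0.0, 0.0, 0.0, -0.0, 2.0, -3.21, 2.45, -0.0, 0.0, 0.0, -0.0, 2.0, -3.22, 2.46, -0.0, 0.0, 0.0, -0.0, 2.0, -3.21, 2.45, -0.0, 0.0, 0.0, -0.0]
[2.0, -3.22, 2.46, -0.0, 0.0, 0.0, -0.0, 2.0, -3.6, 1.04, 0.4, 0.0, 0.0, -0.0, 2.0, -3.6, 1.04, 0.4, 0.0, 0.0, -0.0, 2.0, -3.59, 1.04, 0.4, 0.0, 0.0, -0.0, 2.0, -3.6, 1.04, 0.4, 0.0, 0.0, -0.0, 2.0, -3.59, 1.04, 0.4, 0.0, 0.0, -0.0, 2.0, -0.0, 0.0, 2.53, 0.0, 0.0, -0.0, 2.0, -0.0, 0.0, 2.53, 0.0, 0.0, -0.0]
[2.0, -0.0, 0.0, 2.53, 0.0, 0.0, -0.0, 2.0, -0.0, 0.0, 2.54, 0.0, 0.0, -0.0, 2.0, -0.0, 0.0, 2.53, 0.0, 0.0, -0.0, 2.0, -0.0, 0.0, 2.54, 0.0, 0.0, -0.0]
rows 20 end [0.4512 0.307  0.118 ] -103.4
```

Emit:
move_arm --moves '[2,0,0,-3,0,0,0,2,0,0,-4.6,0,0,0,2,0,0,-4.6,0,0,0,2,-3.22,2.45,0,0,0,0,2,-3.22,2.45,0,0,0,0,2,-3.22,2.45,0,0,0,0,2,-3.22,2.45,0,0,0,0,2,-3.22,2.45,0,0,0,0]'

```text
clock: 10.0
tool_pos: [0.4746, 0.0853, 0.289]
orientation: [180.0, -0.0, -103.2]
force: [0.5, -0.2, -0.7]
opening: 0.0316
gripper_force: 30.0
```

Emit:
move_arm --moves '[2,-3.22,2.46,0,0,0,0,2,-3.6,1.04,0.4,0,0,0,2,-3.6,1.04,0.4,0,0,0,2,-3.6,1.04,0.4,0,0,0,2,-3.6,1.04,0.4,0,0,0,2,-3.59,1.04,0.4,0,0,0,2,0,0,2.5,0,0,0,2,0,0,2.5,0,0,0]'

```text
clock: 10.8
tool_pos: [0.449, 0.3094, 0.2182]
orientation: [180.0, -0.0, -103.1]
force: [-0.6, -0.4, -1.3]
opening: 0.0314
gripper_force: 30.0
```

Emit:
move_arm --moves '[2,0,0,2.5,0,0,0,2,0,0,2.5,0,0,0,2,0,0,2.5,0,0,0,2,0,0,1.5,0,0,0,2,0,0,0,0,0,0,2,0,0,0,0,0,0]'

```text
clock: 11.4
tool_pos: [0.4496, 0.308, 0.1294]
orientation: [180.0, -0.1, -103.2]
force: [0.5, -0.7, -1.3]
opening: 0.0313
gripper_force: 30.0
```

Emit:
move_arm --moves '[2,0,0,0.8,0,0,0,2,0,0,0.4,0,0,0,2,0,0,0.2,0,0,0,2,0,0,0,0,0,0]'

```text
clock: 11.8
tool_pos: [0.4501, 0.3083, 0.1162]
orientation: [-180.0, 0.1, -103.2]
force: [-1.2, -0.5, 2.6]
opening: 0.0312
gripper_force: 30.0
```

Emit:
move_arm --moves '[5,0,0,0.05,0,0,0,5,0,0,0,0,0,0,5,0,0,0,0,0,0,5,0,0,0,0,0,0,5,0,0,-3,0,0,0,5,0,0,-4,0,0,0,5,0,0,-4,0,0,0]'

```text
clock: 12.5
tool_pos: [0.4494, 0.3075, 0.2258]
orientation: [180.0, -0.1, -103.2]
force: [0.3, 0.4, -0.3]
opening: 0.05
gripper_force: 0.0
```

```bash
cat >> h.py <<'E'
def caps(w,u0,u1,v0,v1,zl,zh):
    k=np.zeros((384,512),bool);k[v0:v1,u0:u1]=1;k&=(w[...,2]>zl)&(w[...,2]<zh)
    n,l,s,c=cv2.connectedComponentsWithStats(k.astype(np.uint8));r=[]
    for i in range(1,n):
        if s[i,4]>=50:
            q=w[l==i][:,:2].astype(np.float32);r.append((np.array(cv2.minAreaRect(q)[0]).round(4),s[i,4],float(np.nanmedian(w[l==i][:,2]).round(4))))
    return r
def go(t,yaw,op,hi=.25,zend=.1165,via=None):
    s=now();plan(s,[(*(v),yaw) for v in (via or [])]+[(*t,hi,yaw),(*t,zend,yaw,.03)],op)
E
python3 - <<'E'
from h import *
im,d,m=snap('top');w=cloud(d,m)
print('tray',caps(w,95,180,205,270,.10,.135)); c=caps(w,325,400,170,275,.10,.135);print('carton',c)
r=np.zeros((384,512),bool)
p=np.array([x[0] for x in c]);print('yaw',np.degrees(np.arctan2(*(p[0]-p[-1])[::-1])))
print(now())
E
```

```text
tray []
carton [(array([ 0.5768, -0.2661]), np.int32(116), 0.1208), (array([ 0.517 , -0.2747]), np.int32(119), 0.1208), (array([ 0.4633, -0.2877]), np.int32(120), 0.121), (array([ 0.4004, -0.3044]), np.int32(128), 0.1207)]
yaw 12.249939694880851
[np.float64(0.4522125143910821), np.float64(0.30953290133524064), np.float64(0.23348673138854809), np.float64(-103.10289979084325)]
```

```bash
python3 - <<'E'
from h import *
go((.5768,-.2661),-167.5,5,hi=.19,zend=.115)
E
```

```text
[5.0, 4.1, -1.94, 0.33, 0.0, 0.0, 0.086, 5.0, 3.91, -2.28, 0.33, 0.0, 0.0, 0.086, 5.0, 3.7, -2.61, 0.34, 0.0, 0.0, 0.086, 5.0, 3.47, -2.92, 0.33, 0.0, 0.0, 0.086, 5.0, 3.2, -3.2, 0.34, 0.0, 0.0, 0.086, 5.0, 2.92, -3.47, 0.33, 0.0, 0.0, 0.086, 5.0, 2.61, -3.71, 0.34, 0.0, 0.0, 0.086, 5.0, 2.28, -3.91, 0.33, 0.0, 0.0, 0.086]
[5.0, 1.93, -4.1, 0.34, 0.0, 0.0, 0.086, 5.0, 1.57, -4.25, 0.33, 0.0, 0.0, 0.086, 5.0, 1.2, -4.37, 0.34, 0.0, 0.0, 0.086, 5.0, 0.83, -4.45, 0.33, 0.0, 0.0, 0.086, 5.0, 0.44, -4.51, 0.34, 0.0, 0.0, 0.086, 5.0, -0.0, 0.0, 2.5, 0.0, 0.0, 0.002, 5.0, -0.0, 0.0, 2.5, 0.0, 0.0, 0.002, 5.0, -0.0, 0.0, 2.5, 0.0, 0.0, 0.002]
rows 16 end [ 0.5768 -0.2661  0.115 ] -167.5
```

Emit:
move_arm --moves '[5,4.1,-1.94,0.33,0,0,0.086,5,3.91,-2.28,0.33,0,0,0.086,5,3.7,-2.61,0.34,0,0,0.086,5,3.47,-2.92,0.33,0,0,0.086,5,3.2,-3.2,0.34,0,0,0.086,5,2.92,-3.47,0.33,0,0,0.086,5,2.61,-3.71,0.34,0,0,0.086,5,2.28,-3.91,0.33,0,0,0.086]'

```text
clock: 13.35
tool_pos: [0.5259, -0.0484, 0.1981]
orientation: [-180.0, 0.0, -142.8]
force: [0.9, -0.4, 0.5]
opening: 0.0502
gripper_force: 0.0
```

Emit:
move_arm --moves '[5,1.93,-4.1,0.34,0,0,0.086,5,1.57,-4.25,0.33,0,0,0.086,5,1.2,-4.37,0.34,0,0,0.086,5,0.83,-4.45,0.33,0,0,0.086,5,0.44,-4.51,0.34,0,0,0.086,5,0,0,0,0,0,0,5,0,0,0,0,0,0]'

```text
clock: 14.05
tool_pos: [0.573, -0.2691, 0.1802]
orientation: [180.0, -0.1, -167.4]
force: [-0.2, 0.1, -1.0]
opening: 0.05
gripper_force: 0.0
```

```bash
python3 - <<'E'
from h import *
im,d,m=snap('top');w=cloud(d,m)
print('tray',caps(w,95,180,205,270,.10,.135)); print('carton',caps(w,325,400,170,275,.10,.135));print(now())
plan(now(),[(.5768,-.2661,.115,-167.5,.028)],5)
E
```

```text
tray [(array([0.4538, 0.333 ]), np.int32(120), 0.1211), (array([0.4342, 0.3966]), np.int32(127), 0.121)]
carton [(array([ 0.5164, -0.2752]), np.int32(118), 0.1212), (array([ 0.4635, -0.2871]), np.int32(123), 0.1212), (array([ 0.4003, -0.3047]), np.int32(127), 0.1209)]
[np.float64(0.5730999021107112), np.float64(-0.2681590717111208), np.float64(0.18067954311421197), np.float64(-167.26703101228588)]
[5.0, -0.14, 0.04, 2.19, 0.0, 0.0, 0.001, 5.0, -0.13, 0.04, 2.19, 0.0, 0.0, 0.001, 5.0, -0.14, 0.04, 2.19, 0.0, 0.0, 0.001]
rows 3 end [ 0.5768 -0.2661  0.115 ] -167.4
```

Emit:
move_arm --moves '[5,-0.14,0.04,2.2,0,0,0,5,-0.13,0.04,2.2,0,0,0,5,-0.14,0.04,2.1,0,0,0,5,0,0,0,0,0,0,2,0,0,0,0,0,0,2,0,0,0,0,0,0,2,0,0,0,0,0,0,2,0,0,0,0,0,0]'

```text
clock: 14.9
tool_pos: [0.5781, -0.2661, 0.1179]
orientation: [-179.9, 0.1, -167.2]
force: [0.2, -0.9, 4.6]
opening: 0.0309
gripper_force: 30.0
```

Emit:
move_arm --moves '[2,0,0,0,0,0,0,2,0,0,0,0,0,0]'

```text
clock: 15.1
tool_pos: [0.5782, -0.2663, 0.1178]
orientation: [-179.9, 0.1, -167.2]
force: [0.5, -0.1, 5.2]
opening: 0.031
gripper_force: 30.0
```

```bash
python3 - <<'E'
from h import *
im,d,m=snap('top');w=cloud(d,m)
print('tray',caps(w,95,180,205,270,.10,.135)); o=ctrl.get_obs();print(now(),o['opening'],o['gripper_force'])
s=now();L=sh(-.0006,-.128)
plan(s,[(s[0],s[1],.205,s[3],.035),(*L,.205,-103.4),(*L,.170,-103.4,.02)],2)
E
```

```text
tray [(array([0.4536, 0.3322]), np.int32(120), 0.1212), (array([0.4338, 0.3962]), np.int32(124), 0.1212)]
[np.float64(0.5781585036134815), np.float64(-0.2662864909317555), np.float64(0.11778784146325155), np.float64(-167.22480563079517)] 0.03116587465059645 29.98052626848221
[2.0, -0.0, 0.0, -2.91, 0.0, 0.0, -0.0, 2.0, -0.0, 0.0, -2.91, 0.0, 0.0, -0.0, 2.0, -0.0, 0.0, -2.9, 0.0, 0.0, -0.0, 2.0, -0.23, 2.13, -0.0, 0.0, 0.0, -0.139, 2.0, -0.53, 2.08, -0.0, 0.0, 0.0, -0.139, 2.0, -0.81, 1.98, -0.0, 0.0, 0.0, -0.139, 2.0, -1.08, 1.85, -0.0, 0.0, 0.0, -0.139, 2.0, -1.32, 1.69, -0.0, 0.0, 0.0, -0.139]
[2.0, -1.55, 1.49, -0.0, 0.0, 0.0, -0.139, 2.0, -1.74, 1.26, -0.0, 0.0, 0.0, -0.139, 2.0, -1.89, 1.0, -0.0, 0.0, 0.0, -0.139, 2.0, 0.0, 0.0, 1.75, 0.0, 0.0, -0.001, 2.0, 0.0, 0.0, 1.75, 0.0, 0.0, -0.001]
rows 13 end [ 0.5588 -0.0959  0.17  ] -103.4
```

Emit:
move_arm --moves '[2,0,0,-2.9,0,0,0,2,0,0,-2.9,0,0,0,2,0,0,-2.9,0,0,0,2,-0.23,2.13,0,0,0,-0.139,2,-0.53,2.08,0,0,0,-0.139,2,-0.81,1.98,0,0,0,-0.139,2,-1.08,1.85,0,0,0,-0.139,2,-1.32,1.69,0,0,0,-0.139]'

```text
clock: 15.95
tool_pos: [0.5645, -0.1586, 0.2031]
orientation: [180.0, -0.0, -127.1]
force: [0.4, -0.1, -0.9]
opening: 0.0313
gripper_force: 30.0
```

Emit:
move_arm --moves '[2,-1.55,1.49,0,0,0,-0.139,2,-1.74,1.26,0,0,0,-0.139,2,-1.89,1.0,0,0,0,-0.139,2,0,0,1.6,0,0,0,2,0,0,1.6,0,0,0,2,0,0,0,0,0,0,2,0,0,0,0,0,0]'

```text
clock: 16.65
tool_pos: [0.5576, -0.0956, 0.1714]
orientation: [179.9, -0.0, -103.5]
force: [0.4, -0.4, -1.4]
opening: 0.0314
gripper_force: 30.0
```

```bash
python3 - <<'E'
from h import *
o=ctrl.get_obs();print(now(),o['opening'],o['force'])
a=sh(-.0006,-.09);b=sh(-.0006,.095)
plan(now(),[(*sh(-.0006,-.12),.1705,-103.4,.02),(*sh(-.0006,.0),.1705,-103.4,.03),(*sh(-.0006,.098),.1705,-103.4,.03)],2)
E
```

```text
[np.float64(0.5576194246197723), np.float64(-0.09561397657182391), np.float64(0.1713732926709426), np.float64(-103.53640127558059)] 0.03143505461858895 [ 0.37356711 -0.35808094 -1.44535181]
[2.0, -0.8, -0.11, 0.09, 0.0, 0.0, -0.002, 2.0, -2.4, 0.0, -0.0, 0.0, 0.0, -0.0, 2.0, -2.4, 0.0, -0.0, 0.0, 0.0, -0.0, 2.0, -2.4, 0.0, -0.0, 0.0, 0.0, -0.0, 2.0, -2.4, 0.0, -0.0, 0.0, 0.0, -0.0, 2.0, -2.4, 0.0, -0.0, 0.0, 0.0, -0.0, 2.0, -2.45, 0.0, -0.0, 0.0, 0.0, -0.0, 2.0, -2.45, 0.0, -0.0, 0.0, 0.0, -0.0]
[2.0, -2.45, 0.0, -0.0, 0.0, 0.0, -0.0, 2.0, -2.45, 0.0, -0.0, 0.0, 0.0, -0.0]
rows 10 end [0.6112 0.124  0.1705] -103.4
```

Emit:
move_arm --moves '[2,-0.8,-0.1,0.08,0,0,0,2,-2,0,0,0,0,0,2,-2,0,0,0,0,0,2,-2,0,0,0,0,0,2,-2.2,0,0,0,0,0,2,-2.2,0,0,0,0,0,2,-2.2,0,0,0,0,0,2,-2.2,0,0,0,0,0]'

```text
clock: 17.45
tool_pos: [0.5959, 0.0573, 0.1712]
orientation: [-180.0, 0.0, -103.5]
force: [-0.3, -0.1, -0.8]
opening: 0.0314
gripper_force: 30.0
```

Emit:
move_arm --moves '[2,-2.2,0,0,0,0,0,2,-2,0,0,0,0,0,2,-1.8,0,0,0,0,0,2,-0.4,0,0,0,0,0,2,0,0,0,0,0,0]'

```text
clock: 17.95
tool_pos: [0.6104, 0.1189, 0.1704]
orientation: [180.0, -0.0, -103.5]
force: [0.7, -0.6, -1.8]
opening: 0.0313
gripper_force: 30.0
```

Emit:
move_arm --moves '[2,-0.5,0,0,0,0,0,2,-0.3,0,0.1,0,0,0,2,0,0,0,0,0,0,2,0,0,0,0,0,0]'

```text
clock: 18.35
tool_pos: [0.6121, 0.1256, 0.1695]
orientation: [180.0, -0.0, -103.5]
force: [-0.8, 0.1, -2.0]
opening: 0.0312
gripper_force: 30.0
```

Emit:
move_arm --moves '[2,0,0,0.08,0,0,0,2,0,0,0,0,0,0,5,0,0,0,0,0,0,5,0,0,0,0,0,0,5,0,0,0,0,0,0,5,0,0,-3,0,0,0,5,0,0,-2.5,0,0,0]'

```text
clock: 19.05
tool_pos: [0.6121, 0.1258, 0.2244]
orientation: [180.0, -0.1, -103.5]
force: [-0.4, 0.9, 0.2]
opening: 0.0497
gripper_force: 0.0
```

```bash
cat >> h.py <<'E'
def nxt(t,yaw=-167.5,op=5,hi=.185):
    s=now();plan(s,[(*t,hi,yaw)],op)
E
python3 - <<'E'
from h import *
nxt((.5166,-.2752))
E
```

```text
[5.0, 4.12, -0.01, 0.39, 0.0, 0.0, 0.112, 5.0, 4.1, -0.47, 0.39, 0.0, 0.0, 0.112, 5.0, 4.02, -0.92, 0.39, 0.0, 0.0, 0.112, 5.0, 3.89, -1.37, 0.4, 0.0, 0.0, 0.112, 5.0, 3.71, -1.79, 0.39, 0.0, 0.0, 0.112, 5.0, 3.49, -2.2, 0.4, 0.0, 0.0, 0.112, 5.0, 3.22, -2.57, 0.39, 0.0, 0.0, 0.112, 5.0, 2.91, -2.92, 0.4, 0.0, 0.0, 0.112]
[5.0, 2.57, -3.22, 0.39, 0.0, 0.0, 0.112, 5.0, 2.19, -3.49, 0.4, 0.0, 0.0, 0.112]
rows 10 end [ 0.5166 -0.2752  0.185 ] -167.7
```

Emit:
move_arm --moves '[5,4.12,0,0.39,0,0,0.112,5,4.1,-0.47,0.39,0,0,0.112,5,4.02,-0.92,0.39,0,0,0.112,5,3.89,-1.37,0.4,0,0,0.112,5,3.71,-1.79,0.39,0,0,0.112,5,3.49,-2.2,0.4,0,0,0.112,5,3.22,-2.57,0.39,0,0,0.112,5,2.91,-2.92,0.4,0,0,0.112]'

```text
clock: 19.85
tool_pos: [0.5352, -0.1964, 0.1925]
orientation: [-180.0, 0.0, -155.1]
force: [0.0, 0.5, 0.2]
opening: 0.0503
gripper_force: 0.0
```

Emit:
move_arm --moves '[5,2.57,-3.22,0.39,0,0,0.112,5,2.19,-3.49,0.4,0,0,0.112,5,0,0,0,0,0,0,5,0,0,0,0,0,0]'

```text
clock: 20.25
tool_pos: [0.516, -0.276, 0.1842]
orientation: [180.0, -0.0, -167.8]
force: [1.4, -0.2, 0.2]
opening: 0.0497
gripper_force: 0.0
```

```bash
python3 - <<'E'
from h import *
im,d,m=snap('top');w=cloud(d,m)
print('tray',caps(w,95,180,205,270,.10,.135)); print('carton',caps(w,325,400,170,275,.10,.135));print('chan',caps(w,195,290,155,215,.16,.185));print(now())
im,d,m=snap('side');w=cloud(d,m)
print('carton',caps(w,260,345,140,200,.10,.135))
save(cv2.resize(im[140:270,200:350],None,fx=4,fy=4,interpolation=cv2.INTER_CUBIC),'s2.png')
plan(now(),[(.5166,-.2752,.113,-167.5,.028)],5)
E
```

```text
tray [(array([0.4534, 0.3324]), np.int32(120), 0.1216), (array([0.4342, 0.3961]), np.int32(129), 0.1214)]
carton [(array([ 0.4631, -0.2875]), np.int32(117), 0.121), (array([ 0.4003, -0.304 ]), np.int32(125), 0.121)]
chan [(array([0.6142, 0.125 ]), np.int32(111), 0.1729)]
[np.float64(0.5164728619817306), np.float64(-0.2752084559279237), np.float64(0.18437478505650612), np.float64(-167.70342107081652)]
carton [(array([ 0.5162, -0.2754]), np.int32(64), 0.1166), (array([ 0.4637, -0.2857]), np.int32(61), 0.1152), (array([ 0.4008, -0.3027]), np.int32(62), 0.1154), (array([ 0.5203, -0.0204]), np.int32(168), 0.1262)]
[5.0, 0.01, -0.02, 2.38, 0.0, 0.0, -0.001, 5.0, 0.01, -0.01, 2.39, 0.0, 0.0, -0.001, 5.0, 0.01, -0.02, 2.38, 0.0, 0.0, -0.001]
rows 3 end [ 0.5166 -0.2752  0.113 ] -167.5
```

View pics/s2.png

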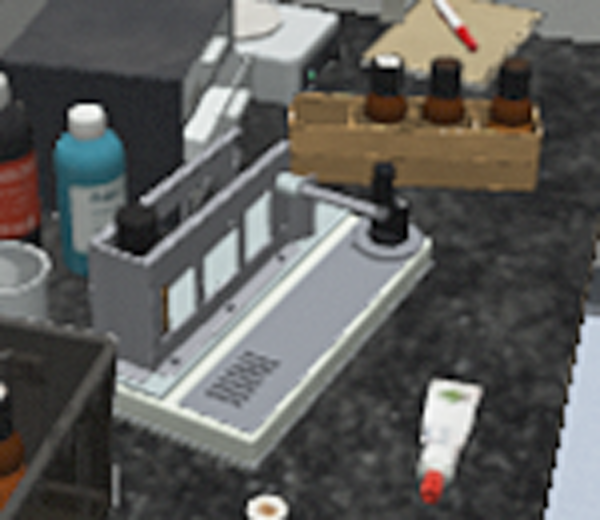

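The picture shows the first fresh bottle upright at the end stop, the bar drawn clear, and three bottles left in the carton. On to bottle 2.

Emit:
move_arm --moves '[5,0,0,2.4,0,0,0,5,0,0,2.4,0,0,0,5,0,0,2.4,0,0,0,5,0,0,0,0,0,0,2,0,0,0,0,0,0,2,0,0,0,0,0,0,2,0,0,0,0,0,0,2,0,0,0,0,0,0]'

```text
clock: 21.15
tool_pos: [0.5175, -0.2753, 0.1138]
orientation: [-179.9, 0.1, -167.7]
force: [0.5, 0.2, 3.1]
opening: 0.0314
gripper_force: 30.0
```

```bash
cat >> h.py <<'E'
def ins(yt):
    o=ctrl.get_obs();s=now();print(s,o['opening'],o['gripper_force']);L=sh(-.0006,-.126);h=s[2]-.003+.055+.001
    plan(s,[(s[0],s[1],.205,s[3],.035),(*L,.205,-103.4),(*L,h,-103.4,.02)],2)
    print(' slide target z',h)
E
python3 -c "from h import *;ins(0)"
```

```text
[np.float64(0.5175201938142202), np.float64(-0.27526331644188756), np.float64(0.11382561775557493), np.float64(-167.66566642227306)] 0.03137769950166563 29.970129132270813
[2.0, 0.0, 0.0, -3.04, 0.0, 0.0, -0.0, 2.0, 0.0, 0.0, -3.04, 0.0, 0.0, -0.0, 2.0, 0.0, 0.0, -3.04, 0.0, 0.0, -0.0, 2.0, -0.99, 2.1, 0.0, 0.0, 0.0, -0.14, 2.0, -1.28, 1.94, 0.0, 0.0, 0.0, -0.14, 2.0, -1.54, 1.75, 0.0, 0.0, 0.0, -0.14, 2.0, -1.76, 1.52, 0.0, 0.0, 0.0, -0.14, 2.0, -1.96, 1.25, 0.0, 0.0, 0.0, -0.14]
[2.0, -2.11, 0.97, 0.0, 0.0, 0.0, -0.14, 2.0, -2.23, 0.66, 0.0, 0.0, 0.0, -0.14, 2.0, -2.31, 0.35, 0.0, 0.0, 0.0, -0.14, 2.0, 0.0, -0.0, 1.91, 0.0, 0.0, -0.001, 2.0, 0.0, -0.0, 1.91, 0.0, 0.0, -0.001]
rows 13 end [ 0.5592 -0.0939  0.1668] -103.4
 slide target z 0.16682561775557492
```

Emit:
move_arm --moves '[2,0,0,-3,0,0,0,2,0,0,-3,0,0,0,2,0,0,-3,0,0,0,2,-0.99,2.1,0,0,0,-0.14,2,-1.28,1.94,0,0,0,-0.14,2,-1.54,1.75,0,0,0,-0.14,2,-1.76,1.52,0,0,0,-0.14,2,-1.96,1.25,0,0,0,-0.14]'

```text
clock: 21.95
tool_pos: [0.5425, -0.1608, 0.2027]
orientation: [-180.0, 0.0, -127.3]
force: [0.3, -1.0, -0.8]
opening: 0.0313
gripper_force: 29.9
```

Emit:
move_arm --moves '[2,-2.11,0.97,0,0,0,-0.14,2,-2.23,0.66,0,0,0,-0.14,2,-2.31,0.35,0,0,0,-0.14,2,0,0,1.8,0,0,0,2,0,0,1.8,0,0,0,2,0,0,0,0,0,0,2,0,0,0,0,0,0]'

```text
clock: 22.65
tool_pos: [0.5581, -0.0937, 0.1667]
orientation: [180.0, -0.0, -103.5]
force: [0.3, -0.1, -0.8]
opening: 0.031
gripper_force: 29.9
```

```bash
python3 - <<'E'
from h import *
o=ctrl.get_obs();print(now(),o['opening'],o['force'])
plan(now(),[(*sh(-.0006,-.12),.1668,-103.4,.02),(*sh(-.0006,.045),.1668,-103.4,.022)],2)
E
```

```text
[np.float64(0.558124913654084), np.float64(-0.0937385913207293), np.float64(0.16672582482192805), np.float64(-103.53287908476258)] 0.031013477000189988 [ 0.3336432  -0.06771539 -0.81838857]
[2.0, -0.61, -0.11, -0.01, 0.0, 0.0, -0.002, 2.0, -2.06, 0.0, 0.0, 0.0, 0.0, -0.0, 2.0, -2.06, 0.0, 0.0, 0.0, 0.0, -0.0, 2.0, -2.06, 0.0, 0.0, 0.0, 0.0, -0.0, 2.0, -2.06, 0.0, 0.0, 0.0, 0.0, -0.0, 2.0, -2.06, 0.0, 0.0, 0.0, 0.0, -0.0, 2.0, -2.07, 0.0, 0.0, 0.0, 0.0, -0.0, 2.0, -2.06, 0.0, 0.0, 0.0, 0.0, -0.0]
[2.0, -2.07, 0.01, 0.0, 0.0, 0.0, -0.0]
rows 9 end [0.5988 0.0725 0.1668] -103.4
```

Emit:
move_arm --moves '[2,-0.6,-0.1,0,0,0,0,2,-2,0,0,0,0,0,2,-2.1,0,0,0,0,0,2,-2.1,0,0,0,0,0,2,-2.1,0,0,0,0,0,2,-2.1,0,0,0,0,0,2,-2.1,0,0,0,0,0,2,-2.1,0,0,0,0,0]'

```text
clock: 23.45
tool_pos: [0.5953, 0.0551, 0.1671]
orientation: [-180.0, 0.0, -103.5]
force: [-0.3, -0.4, -0.7]
opening: 0.031
gripper_force: 29.9
```

Emit:
move_arm --moves '[2,-1.8,0,0,0,0,0,2,-0.8,0,0.05,0,0,0,2,-0.4,0,0,0,0,0,2,-0.2,0,0.05,0,0,0,2,-0.1,0,0,0,0,0,2,0,0,0,0,0,0,2,0,0,0,0,0,0]'

```text
clock: 24.15
tool_pos: [0.6024, 0.0855, 0.1654]
orientation: [180.0, -0.0, -103.6]
force: [0.2, -0.6, -1.6]
opening: 0.0314
gripper_force: 29.9
```

```bash
cat >> h.py <<'E'
def inv(p):
    a=np.radians(YAW);d=np.array(p[:2])-O;return (np.array([[np.cos(a),np.sin(a)],[-np.sin(a),np.cos(a)]])@d).round(4)
E
python3 -c "
from h import *
o=ctrl.get_obs();print(inv(o['tool_pos']),o['tool_pos'],o['force'],o['opening'])"
```

```text
[-0.0001  0.0585] [0.60242563 0.08546221 0.16536919] [ 0.1609355  -0.64197809 -1.59418913] 0.031440045683714675
```

Emit:
move_arm --moves '[5,0,0,0,0,0,0,5,0,0,0,0,0,0,5,0,0,0,0,0,0,5,0,0,-3,0,0,0,5,0,0,-2.5,0,0,0]'

```text
clock: 24.65
tool_pos: [0.6025, 0.0859, 0.221]
orientation: [180.0, -0.0, -103.5]
force: [0.3, 0.3, 0.5]
opening: 0.0498
gripper_force: 0.0
```

```bash
python3 - <<'E'
from h import *
im,d,m=snap('top');w=cloud(d,m)
c=caps(w,315,430,150,290,.10,.135);print('carton',c)
nxt(c[0][0] if len(c)==2 else (.4633,-.2875))
E
```

```text
carton [(array([ 0.6749, -0.2656]), np.int32(60), 0.1202), (array([ 0.4633, -0.2877]), np.int32(119), 0.1206), (array([ 0.4003, -0.3048]), np.int32(128), 0.1209)]
[5.0, 4.4, 0.56, 0.46, 0.0, 0.0, 0.124, 5.0, 4.44, 0.01, 0.46, 0.0, 0.0, 0.124, 5.0, 4.41, -0.54, 0.46, 0.0, 0.0, 0.124, 5.0, 4.31, -1.08, 0.46, 0.0, 0.0, 0.124, 5.0, 4.14, -1.6, 0.45, 0.0, 0.0, 0.124, 5.0, 3.91, -2.1, 0.46, 0.0, 0.0, 0.124, 5.0, 3.62, -2.57, 0.45, 0.0, 0.0, 0.124, 5.0, 3.28, -3.0, 0.46, 0.0, 0.0, 0.124]
[5.0, 2.87, -3.38, 0.45, 0.0, 0.0, 0.124]
rows 9 end [ 0.4633 -0.2875  0.185 ] -167.4
```

Emit:
move_arm --moves '[5,4.4,0.56,0.46,0,0,0.124,5,4.44,0,0.46,0,0,0.124,5,4.41,-0.54,0.46,0,0,0.124,5,4.31,-1.08,0.46,0,0,0.124,5,4.14,-1.6,0.45,0,0,0.124,5,3.91,-2.1,0.46,0,0,0.124,5,3.62,-2.57,0.45,0,0,0.124,5,3.28,-3.0,0.46,0,0,0.124]'

```text
clock: 25.5
tool_pos: [0.476, -0.2477, 0.184]
orientation: [-180.0, 0.1, -160.6]
force: [0.3, -0.9, -0.3]
opening: 0.0498
gripper_force: 0.0
```

Emit:
move_arm --moves '[5,2.87,-3.38,0.45,0,0,0.124,5,0,0,0,0,0,0,5,0,0,0,0,0,0]'

```text
clock: 25.8
tool_pos: [0.4604, -0.2887, 0.1791]
orientation: [180.0, -0.0, -167.6]
force: [1.8, -0.6, -0.4]
opening: 0.0501
gripper_force: 0.0
```

```bash
python3 - <<'E'
from h import *
im,d,m=snap('top');w=cloud(d,m)
print('carton',caps(w,325,400,170,275,.10,.135));c=caps(w,195,290,155,215,.16,.185);print('chan',[(inv(x[0]),x) for x in c])
im,d,m=snap('side');w=cloud(d,m)
print('carton side',caps(w,260,345,140,200,.10,.135))
plan(now(),[(.4633,-.2876,.113,-167.5,.028)],5)
E
```

```text
carton [(array([ 0.4003, -0.3044]), np.int32(124), 0.1211)]
chan [(array([0.0016, 0.1006]), (array([0.6139, 0.126 ]), np.int32(112), 0.1731)), (array([0.0017, 0.057 ]), (array([0.6039, 0.0835]), np.int32(113), 0.1737))]
carton side [(array([ 0.4629, -0.2834]), np.int32(60), 0.1154), (array([ 0.3996, -0.3006]), np.int32(65), 0.1154), (array([0.5221, 0.0059]), np.int32(170), 0.1264)]
[5.0, -0.06, -0.02, 2.21, 0.0, 0.0, 0.001, 5.0, -0.06, -0.02, 2.22, 0.0, 0.0, 0.001, 5.0, -0.07, -0.03, 2.21, 0.0, 0.0, 0.001]
rows 3 end [ 0.4633 -0.2876  0.113 ] -167.6
```

Emit:
move_arm --moves '[5,-0.06,0,2.2,0,0,0,5,-0.06,0,2.2,0,0,0,5,-0.07,0,2.2,0,0,0,5,0,0,0,0,0,0,2,0,0,0,0,0,0,2,0,0,0,0,0,0,2,0,0,0,0,0,0,2,0,0,0,0,0,0]'

```text
clock: 26.7
tool_pos: [0.4637, -0.2875, 0.1145]
orientation: [-179.9, 0.1, -167.4]
force: [0.5, 0.3, 4.3]
opening: 0.031
gripper_force: 30.0
```

```bash
python3 -c "from h import *;ins(0)"
```

```text
[np.float64(0.4636937223901661), np.float64(-0.28748329961490166), np.float64(0.11452344643387478), np.float64(-167.43694685385384)] 0.030955544581797487 29.97420072555542
[2.0, 0.0, 0.0, -3.02, 0.0, 0.0, -0.0, 2.0, 0.0, 0.0, -3.01, 0.0, 0.0, -0.0, 2.0, 0.0, 0.0, -3.02, 0.0, 0.0, -0.0, 2.0, -1.69, 2.1, 0.0, 0.0, 0.0, -0.14, 2.0, -1.97, 1.85, 0.0, 0.0, 0.0, -0.14, 2.0, -2.21, 1.55, 0.0, 0.0, 0.0, -0.14, 2.0, -2.4, 1.23, 0.0, 0.0, 0.0, -0.14, 2.0, -2.55, 0.88, 0.0, 0.0, 0.0, -0.14]
[2.0, -2.65, 0.52, 0.0, 0.0, 0.0, -0.14, 2.0, -2.69, 0.14, 0.0, 0.0, 0.0, -0.14, 2.0, -2.69, -0.23, 0.0, 0.0, 0.0, -0.14, 2.0, 0.0, -0.0, 1.87, 0.0, 0.0, 0.001, 2.0, 0.0, -0.0, 1.88, 0.0, 0.0, 0.001]
rows 13 end [ 0.5592 -0.0939  0.1675] -103.4
 slide target z 0.1675234464338748
```

Emit:
move_arm --moves '[2,0,0,-3,0,0,0,2,0,0,-3,0,0,0,2,0,0,-3,0,0,0,2,-1.69,2.1,0,0,0,-0.14,2,-1.97,1.85,0,0,0,-0.14,2,-2.21,1.55,0,0,0,-0.14,2,-2.4,1.23,0,0,0,-0.14,2,-2.55,0.88,0,0,0,-0.14]'

```text
clock: 27.5
tool_pos: [0.5227, -0.1653, 0.2036]
orientation: [-180.0, 0.0, -127.0]
force: [0.6, -1.0, -0.6]
opening: 0.0311
gripper_force: 30.0
```

Emit:
move_arm --moves '[2,-2.65,0.52,0,0,0,-0.14,2,-2.69,0.14,0,0,0,-0.14,2,-2.69,-0.23,0,0,0,-0.14,2,0,0,1.8,0,0,0,2,0,0,1.8,0,0,0,2,0,0,0,0,0,0,2,0,0,0,0,0,0]'

```text
clock: 28.2
tool_pos: [0.5581, -0.0938, 0.1676]
orientation: [180.0, -0.0, -103.3]
force: [-0.3, 0.1, -1.6]
opening: 0.0314
gripper_force: 29.9
```

```bash
python3 - <<'E'
from h import *
o=ctrl.get_obs();print(now(),o['opening'],o['force'])
plan(now(),[(*sh(-.0002,-.12),.1675,-103.4,.02),(*sh(-.0002,.006),.1675,-103.4,.022)],2)
E
```

```text
[np.float64(0.5581113788651197), np.float64(-0.0938174949190666), np.float64(0.1675551500048209), np.float64(-103.30734847182465)] 0.03141134864292849 [-0.31213951  0.08158553 -1.631869  ]
[2.0, -0.61, -0.15, 0.01, 0.0, 0.0, 0.002, 2.0, -2.1, 0.0, -0.0, 0.0, 0.0, -0.0, 2.0, -2.1, 0.0, -0.0, 0.0, 0.0, -0.0, 2.0, -2.1, 0.0, -0.0, 0.0, 0.0, -0.0, 2.0, -2.1, 0.0, -0.0, 0.0, 0.0, -0.0, 2.0, -2.1, 0.0, -0.0, 0.0, 0.0, -0.0, 2.0, -2.1, 0.0, -0.0, 0.0, 0.0, -0.0]
rows 7 end [0.5902 0.0343 0.1675] -103.4
```

Emit:
move_arm --moves '[2,-0.6,-0.15,0,0,0,0,2,-2.1,0,0,0,0,0,2,-2.1,0,0,0,0,0,2,-2.1,0,0,0,0,0,2,-2.1,0,0,0,0,0,2,-2.1,0,0,0,0,0,2,-1.8,0,0,0,0,0,2,-0.7,0,0.05,0,0,0]'

```text
clock: 29.0
tool_pos: [0.5918, 0.0399, 0.1673]
orientation: [-180.0, 0.0, -103.2]
force: [-0.9, -0.3, -1.0]
opening: 0.0312
gripper_force: 29.9
```

Emit:
move_arm --moves '[2,-0.3,0,0.05,0,0,0,2,-0.3,0,0,0,0,0,2,-0.2,0,0,0,0,0,2,0,0,0,0,0,0,2,0,0,0,0,0,0]'

```text
clock: 29.5
tool_pos: [0.5928, 0.0456, 0.1662]
orientation: [180.0, -0.0, -103.3]
force: [-0.6, -1.6, -1.5]
opening: 0.0315
gripper_force: 29.9
```

```bash
python3 -c "
from h import *
o=ctrl.get_obs();print(inv(o['tool_pos']),o['tool_pos'],o['force'],o['opening'])"
```

```text
[-0.0002  0.0176] [0.59284431 0.04562853 0.16624028] [-0.61799312 -1.56941192 -1.51380493] 0.03145884285766651
```

Good, y is 0.0176. Release and go for the last one.

Emit:
move_arm --moves '[5,0,0,0,0,0,0,5,0,0,0,0,0,0,5,0,0,0,0,0,0,5,0,0,-3,0,0,0,5,0,0,-2.5,0,0,0]'

```text
clock: 30.0
tool_pos: [0.5929, 0.046, 0.2219]
orientation: [180.0, -0.0, -103.3]
force: [0.1, 0.8, 1.6]
opening: 0.0501
gripper_force: 0.0
```

```bash
python3 - <<'E'
from h import *
im,d,m=snap('top');w=cloud(d,m)
c=caps(w,325,400,170,290,.10,.135);print('carton',c)
nxt(c[-1][0])
E
```

```text
carton [(array([ 0.4004, -0.3045]), np.int32(126), 0.1205)]
[5.0, 4.29, 1.21, 0.47, 0.0, 0.0, 0.125, 5.0, 4.41, 0.67, 0.47, 0.0, 0.0, 0.125, 5.0, 4.46, 0.12, 0.47, 0.0, 0.0, 0.125, 5.0, 4.43, -0.44, 0.46, 0.0, 0.0, 0.125, 5.0, 4.35, -0.99, 0.47, 0.0, 0.0, 0.125, 5.0, 4.19, -1.53, 0.46, 0.0, 0.0, 0.125, 5.0, 3.96, -2.04, 0.47, 0.0, 0.0, 0.125, 5.0, 3.68, -2.51, 0.46, 0.0, 0.0, 0.125]
[5.0, 3.34, -2.95, 0.47, 0.0, 0.0, 0.125]
rows 9 end [ 0.4004 -0.3045  0.185 ] -167.7
```

Emit:
move_arm --moves '[5,4.29,1.21,0.47,0,0,0.125,5,4.41,0.67,0.47,0,0,0.125,5,4.46,0.12,0.47,0,0,0.125,5,4.43,-0.44,0.46,0,0,0.125,5,4.35,-0.99,0.47,0,0,0.125,5,4.19,-1.53,0.46,0,0,0.125,5,3.96,-2.04,0.47,0,0,0.125,5,3.68,-2.51,0.46,0,0,0.125]'

```text
clock: 30.85
tool_pos: [0.4187, -0.2669, 0.1842]
orientation: [-180.0, 0.1, -160.9]
force: [1.2, -0.6, 0.5]
opening: 0.0502
gripper_force: 0.0
```

Emit:
move_arm --moves '[5,3.34,-2.95,0.47,0,0,0.125,5,0,0,0,0,0,0,5,0,0,0,0,0,0]'

```text
clock: 31.15
tool_pos: [0.3973, -0.3054, 0.1792]
orientation: [-180.0, 0.0, -167.9]
force: [1.0, 1.0, 0.3]
opening: 0.0501
gripper_force: 0.0
```

```bash
python3 - <<'E'
from h import *
im,d,m=snap('top');w=cloud(d,m)
c=caps(w,195,290,155,215,.16,.185);print('chan',[(inv(x[0]),x) for x in c])
im,d,m=snap('side');w=cloud(d,m)
print('carton side',caps(w,260,345,140,200,.10,.135))
plan(now(),[(.4004,-.3045,.113,-167.5,.028)],5)
E
```

```text
chan [(array([0.0021, 0.1008]), (array([0.6144, 0.1261]), np.int32(113), 0.1734)), (array([0.0032, 0.0587]), (array([0.6057, 0.0849]), np.int32(115), 0.1736)), (array([0.002, 0.016]), (array([0.5947, 0.0436]), np.int32(109), 0.1735))]
carton side [(array([ 0.4011, -0.3026]), np.int32(62), 0.1161), (array([ 0.5215, -0.0205]), np.int32(168), 0.1259)]
[5.0, -0.06, -0.02, 2.22, 0.0, 0.0, -0.001, 5.0, -0.07, -0.02, 2.21, 0.0, 0.0, -0.001, 5.0, -0.06, -0.03, 2.22, 0.0, 0.0, -0.001]
rows 3 end [ 0.4004 -0.3045  0.113 ] -167.5
```

Emit:
move_arm --moves '[5,-0.06,0,2.2,0,0,0,5,-0.07,0,2.2,0,0,0,5,-0.06,0,2.2,0,0,0,5,0,0,0,0,0,0,2,0,0,0,0,0,0,2,0,0,0,0,0,0,2,0,0,0,0,0,0,2,0,0,0,0,0,0]'

```text
clock: 32.05
tool_pos: [0.4007, -0.3044, 0.1144]
orientation: [-179.9, 0.1, -167.7]
force: [0.1, -0.8, 3.0]
opening: 0.0312
gripper_force: 30.0
```

```bash
python3 -c "from h import *;ins(0)"
```

```text
[np.float64(0.400673179361327), np.float64(-0.3044123914956079), np.float64(0.11444940812152106), np.float64(-167.72416255397846)] 0.031178630889623502 29.984027445316315
[2.0, -0.0, 0.0, -3.02, 0.0, 0.0, -0.0, 2.0, -0.0, 0.0, -3.02, 0.0, 0.0, -0.0, 2.0, -0.0, 0.0, -3.02, 0.0, 0.0, -0.0, 2.0, -2.5, 2.15, 0.0, 0.0, 0.0, -0.14, 2.0, -2.77, 1.78, 0.0, 0.0, 0.0, -0.14, 2.0, -2.99, 1.38, 0.0, 0.0, 0.0, -0.14, 2.0, -3.16, 0.94, 0.0, 0.0, 0.0, -0.14, 2.0, -3.26, 0.5, 0.0, 0.0, 0.0, -0.14]
[2.0, -3.29, 0.04, 0.0, 0.0, 0.0, -0.14, 2.0, -3.26, -0.43, 0.0, 0.0, 0.0, -0.14, 2.0, -3.18, -0.87, 0.0, 0.0, 0.0, -0.14, 2.0, 0.0, -0.0, 1.88, 0.0, 0.0, -0.001, 2.0, 0.0, -0.0, 1.88, 0.0, 0.0, -0.001]
rows 13 end [ 0.5592 -0.0939  0.1674] -103.4
 slide target z 0.16744940812152107
```

Emit:
move_arm --moves '[2,0,0,-3,0,0,0,2,0,0,-3,0,0,0,2,0,0,-3,0,0,0,2,-2.5,2.15,0,0,0,-0.14,2,-2.77,1.78,0,0,0,-0.14,2,-2.99,1.38,0,0,0,-0.14,2,-3.16,0.94,0,0,0,-0.14,2,-3.26,0.5,0,0,0,-0.14]'

```text
clock: 32.85
tool_pos: [0.4994, -0.1714, 0.2036]
orientation: [-180.0, 0.0, -127.3]
force: [0.2, 0.1, -0.8]
opening: 0.0312
gripper_force: 30.0
```

Emit:
move_arm --moves '[2,-3.29,0.04,0,0,0,-0.14,2,-3.26,-0.43,0,0,0,-0.14,2,-3.18,-0.87,0,0,0,-0.14,2,0,0,1.8,0,0,0,2,0,0,1.8,0,0,0,2,0,0,0,0,0,0,2,0,0,0,0,0,0]'

```text
clock: 33.55
tool_pos: [0.5581, -0.0937, 0.1675]
orientation: [180.0, -0.0, -103.6]
force: [-0.2, -0.8, -1.7]
opening: 0.0313
gripper_force: 29.9
```

```bash
python3 - <<'E'
from h import *
o=ctrl.get_obs();print(now(),o['opening'],o['force'])
plan(now(),[(*sh(-.0002,-.12),.1674,-103.4,.02),(*sh(-.0002,-.026),.1674,-103.4,.022)],2)
E
```

```text
[np.float64(0.5580741127452556), np.float64(-0.09371710774474752), np.float64(0.16752731368899193), np.float64(-103.59200583818262)] 0.031332694916772375 [-0.15505385 -0.75465603 -1.72272853]
[2.0, -0.61, -0.15, 0.01, 0.0, 0.0, -0.003, 2.0, -1.88, -0.0, 0.0, 0.0, 0.0, -0.0, 2.0, -1.88, -0.0, 0.0, 0.0, 0.0, -0.0, 2.0, -1.88, -0.0, 0.0, 0.0, 0.0, -0.0, 2.0, -1.88, -0.0, 0.0, 0.0, 0.0, -0.0, 2.0, -1.88, -0.0, 0.0, 0.0, 0.0, -0.0]
rows 6 end [0.5828 0.0033 0.1674] -103.4
```

Emit:
move_arm --moves '[2,-0.6,-0.15,0,0,0,0,2,-1.9,0,0,0,0,0,2,-1.9,0,0,0,0,0,2,-1.9,0,0,0,0,0,2,-1.9,0,0,0,0,0,2,-1.2,0,0.05,0,0,0,2,-0.5,0,0.05,0,0,0,2,-0.3,0,0,0,0,0]'

```text
clock: 34.35
tool_pos: [0.5836, 0.005, 0.1664]
orientation: [180.0, -0.0, -103.6]
force: [-0.2, -2.2, -0.6]
opening: 0.031
gripper_force: 29.9
```

Emit:
move_arm --moves '[2,0,0,0,0,0,0,2,0,0,0,0,0,0]'

```text
clock: 34.55
tool_pos: [0.5835, 0.0046, 0.1662]
orientation: [180.0, -0.0, -103.6]
force: [-0.5, -0.3, -1.4]
opening: 0.0312
gripper_force: 29.9
```

```bash
python3 -c "
from h import *
o=ctrl.get_obs();print(inv(o['tool_pos']),o['tool_pos'],o['force'],o['opening'])"
```

```text
[ 0.0002 -0.0245] [0.58352069 0.00463588 0.16617145] [-0.52382424 -0.32769845 -1.38557407] 0.031215609301284735
```

Emit:
move_arm --moves '[5,0,0,0,0,0,0,5,0,0,0,0,0,0,5,0,0,0,0,0,0,5,0,0,-3,0,0,0,5,0,0,-2.5,0,0,0]'

```text
clock: 35.05
tool_pos: [0.5837, 0.005, 0.2219]
orientation: [180.0, -0.0, -103.6]
force: [0.4, -0.3, 0.1]
opening: 0.0498
gripper_force: 0.0
```

```bash
python3 - <<'E'
from h import *
plan(now(),[(.460,-.0030,.215,166.7)],5)
E
```

```text
[5.0, 0.34, 1.08, 0.06, 0.0, 0.0, 0.142, 5.0, 0.48, 1.02, 0.06, 0.0, 0.0, 0.142, 5.0, 0.62, 0.94, 0.06, 0.0, 0.0, 0.142, 5.0, 0.75, 0.84, 0.06, 0.0, 0.0, 0.142, 5.0, 0.86, 0.73, 0.06, 0.0, 0.0, 0.142, 5.0, 0.96, 0.6, 0.07, 0.0, 0.0, 0.142, 5.0, 1.03, 0.45, 0.06, 0.0, 0.0, 0.142, 5.0, 1.08, 0.31, 0.07, 0.0, 0.0, 0.142]
[5.0, 1.12, 0.15, 0.06, 0.0, 0.0, 0.142, 5.0, 1.12, -0.01, 0.07, 0.0, 0.0, 0.142, 5.0, 1.12, -0.18, 0.06, 0.0, 0.0, 0.142]
rows 11 end [ 0.4599 -0.003   0.215 ] -193.1
```

Emit:
move_arm --moves '[5,0.34,1.08,0.06,0,0,0.142,5,0.48,1.02,0.06,0,0,0.142,5,0.62,0.94,0.06,0,0,0.142,5,0.75,0.84,0.06,0,0,0.142,5,0.86,0.73,0.06,0,0,0.142,5,0.96,0.6,0.07,0,0,0.142,5,1.03,0.45,0.06,0,0,0.142,5,1.08,0.31,0.07,0,0,0.142]'

```text
clock: 35.85
tool_pos: [0.4935, -0.0006, 0.2165]
orientation: [180.0, 0.0, -169.0]
force: [-0.0, -0.2, -0.1]
opening: 0.05
gripper_force: 0.0
```

Emit:
move_arm --moves '[5,1.12,0.15,0.06,0,0,0.142,5,1.12,0,0.07,0,0,0.142,5,1.12,-0.18,0.06,0,0,0.145,5,0,0,0,0,0,0,5,0,0,0,0,0,0]'

```text
clock: 36.35
tool_pos: [0.4605, -0.0027, 0.2148]
orientation: [180.0, 0.1, 167.0]
force: [-0.3, 0.9, -0.1]
opening: 0.0498
gripper_force: 0.0
```

```bash
python3 - <<'E'
from h import *
im,d,m=snap('top');w=cloud(d,m)
c=caps(w,195,290,155,215,.16,.185);print('chan',[(inv(x[0]),x[1:]) for x in c]);print('tray',caps(w,95,180,205,270,.10,.135))
plan(now(),[(.460,-.003,.148,166.6,.024)],5)
E
```

```text
chan [(array([0.0026, 0.1024]), (np.int32(116), 0.1734)), (array([0.0023, 0.0587]), (np.int32(112), 0.1735)), (array([0.0019, 0.0173]), (np.int32(114), 0.1735)), (array([ 0.0033, -0.0243]), (np.int32(103), 0.1737))]
tray [(array([0.4533, 0.3326]), np.int32(117), 0.1213), (array([0.4337, 0.3962]), np.int32(126), 0.121)]
[5.0, 0.02, -0.02, 2.22, 0.0, 0.0, 0.002, 5.0, 0.02, -0.01, 2.22, 0.0, 0.0, 0.002, 5.0, 0.01, -0.02, 2.23, 0.0, 0.0, 0.002]
rows 3 end [ 0.46  -0.003  0.148] 166.6
```

Emit:
move_arm --moves '[5,0,0,2.2,0,0,0,5,0,0,2.2,0,0,0,5,0,0,2.2,0,0,0,5,0,0,0,0,0,0,1,0,0,0,0,0,0,1,0,0,0,0,0,0,1,0,0,0,0,0,0,1,0,0,0,0,0,0]'

```text
clock: 37.2
tool_pos: [0.4605, -0.0026, 0.1492]
orientation: [180.0, 0.1, 166.8]
force: [-0.2, 0.6, -0.5]
opening: 0.0236
gripper_force: 0.0
```

Emit:
move_arm --moves '[1,0,0,0,0,0,0,1,0,0,0,0,0,0,1,0,0,0,0,0,0,1,0,0,0,0,0,0]'

```text
clock: 37.6
tool_pos: [0.4601, -0.0034, 0.1489]
orientation: [-179.9, 0.0, 166.8]
force: [-0.6, -5.2, 4.7]
opening: 0.0172
gripper_force: 30.0
```

Emit:
move_arm --moves '[1,-0.8,0,0,0,0,0,1,-1.2,0,0,0,0,0,1,-1.2,0,0,0,0,0,1,-1.2,0,0,0,0,0,1,-0.9,0,0,0,0,0,1,-0.3,0,0,0,0,0,1,-0.2,0,0,0,0,0,1,0,0,0,0,0,0]'

```text
clock: 38.4
tool_pos: [0.5137, -0.0164, 0.1488]
orientation: [-179.9, -0.3, 166.7]
force: [-15.6, 1.5, 16.2]
opening: 0.0174
gripper_force: 30.0
```

Emit:
move_arm --moves '[4,0,0,0,0,0,0,4,0,0,0,0,0,0,4,0,0,0,0,0,0,4,0,0,-3,0,0,0,4,0,0,-4,0,0,0]'

```text
clock: 38.9
tool_pos: [0.5153, -0.0162, 0.2172]
orientation: [-179.9, -0.2, 166.7]
force: [1.0, -0.4, 0.4]
opening: 0.0398
gripper_force: 0.0
```

```bash
python3 - <<'E'
from h import *
k=(.4703,-.0815)
plan(now(),[(.49,-.05,.20,-103.4),(*k,.18,-13.4)],5)
z=np.load('top0.npz');w=cloud(z['d'],vision.camera_model('top'))
print((w[218:240:2,276:300:2,2]*1000).round())
E
```

```text
[5.0, 0.15, -0.35, 0.16, 0.0, 0.0, -0.143, 5.0, 0.2, -0.33, 0.16, 0.0, 0.0, -0.143, 5.0, 0.25, -0.29, 0.16, 0.0, 0.0, -0.143, 5.0, 0.29, -0.26, 0.15, 0.0, 0.0, -0.143, 5.0, 0.32, -0.21, 0.16, 0.0, 0.0, -0.143, 5.0, 0.35, -0.16, 0.15, 0.0, 0.0, -0.143, 5.0, 0.37, -0.11, 0.16, 0.0, 0.0, -0.143, 5.0, 0.38, -0.06, 0.15, 0.0, 0.0, -0.143]
[5.0, 0.38, -0.01, 0.16, 0.0, 0.0, -0.143, 5.0, 0.38, 0.05, 0.15, 0.0, 0.0, -0.143, 5.0, 0.37, 0.09, 0.16, 0.0, 0.0, -0.143, 5.0, 0.32, 0.11, 0.18, 0.0, 0.0, -0.142, 5.0, 0.3, 0.15, 0.18, 0.0, 0.0, -0.142, 5.0, 0.28, 0.2, 0.18, 0.0, 0.0, -0.142, 5.0, 0.24, 0.23, 0.18, 0.0, 0.0, -0.142, 5.0, 0.21, 0.26, 0.18, 0.0, 0.0, -0.142]
[5.0, 0.17, 0.29, 0.18, 0.0, 0.0, -0.142, 5.0, 0.13, 0.31, 0.18, 0.0, 0.0, -0.142, 5.0, 0.08, 0.33, 0.18, 0.0, 0.0, -0.142, 5.0, 0.03, 0.34, 0.19, 0.0, 0.0, -0.142, 5.0, -0.01, 0.34, 0.18, 0.0, 0.0, -0.142, 5.0, -0.06, 0.33, 0.19, 0.0, 0.0, -0.142]
rows 22 end [ 0.4703 -0.0815  0.18  ] 346.4
[[50. 43. 41. 49. 48. 49. 52. 50. 50. 45. 47. 45.]
 [46. 46. 47. 50. 50. 50. 52. 53. 54. 47. 47. nan]
 [46. 45. 57. 50. 52. 53. 88. 92. 53. 57. 49. 43.]
 [47. 47. 51. 56. 61. 58. 93. 90. 88. 53. 51.  4.]
 [47. 53. 50. 65. 63. 86. 88. 89. 63. 49. 50. -1.]
 [50. 56. 52. 63. 62. 85. 91. 84. 61. 50. 52.  4.]
 [47. 54. nan 57. 66. 91. 90. 56. 64. 55. 53.  1.]
 [48. 54. 54. 56. 86. 95. 93. 60. 51. 52. 49.  3.]
 [44. 42. 54. 53. 52. 55. 62. 54. 48. 56. -1.  0.]
 [38. 45. 45. 55. 54. nan 55. 55. 56. 44.  4.  3.]
 [ 2.  4. -0. 31. 49. 49. 53. 47. 47. 40.  4. -2.]]
```

Emit:
move_arm --moves '[5,0.15,-0.35,0.16,0,0,-0.143,5,0.2,-0.33,0.16,0,0,-0.143,5,0.25,-0.29,0.16,0,0,-0.143,5,0.29,-0.26,0.15,0,0,-0.143,5,0.32,-0.21,0.16,0,0,-0.143,5,0.35,-0.16,0.15,0,0,-0.143,5,0.37,-0.11,0.16,0,0,-0.143,5,0.38,-0.06,0.15,0,0,-0.143]'

```text
clock: 39.7
tool_pos: [0.498, -0.0406, 0.2056]
orientation: [180.0, 0.0, -127.4]
force: [0.0, -0.7, -0.1]
opening: 0.0502
gripper_force: 0.0
```

Emit:
move_arm --moves '[5,0.38,0,0.16,0,0,-0.143,5,0.38,0.05,0.15,0,0,-0.143,5,0.37,0.09,0.16,0,0,-0.143,5,0.32,0.11,0.18,0,0,-0.142,5,0.3,0.15,0.18,0,0,-0.142,5,0.28,0.2,0.18,0,0,-0.142,5,0.24,0.23,0.18,0,0,-0.142,5,0.21,0.26,0.18,0,0,-0.142]'

```text
clock: 40.5
tool_pos: [0.4823, -0.0641, 0.1919]
orientation: [-180.0, 0.0, -62.1]
force: [-0.1, 0.4, 0.1]
opening: 0.0498
gripper_force: 0.0
```

Emit:
move_arm --moves '[5,0.17,0.29,0.18,0,0,-0.142,5,0.13,0.31,0.18,0,0,-0.142,5,0.08,0.33,0.18,0,0,-0.142,5,0.03,0.34,0.19,0,0,-0.142,5,0,0.34,0.18,0,0,-0.142,5,-0.06,0.33,0.19,0,0,-0.142,5,0,0,0,0,0,0,5,0,0,0,0,0,0]'

```text
clock: 41.3
tool_pos: [0.4717, -0.0813, 0.1811]
orientation: [-180.0, -0.0, -13.9]
force: [-0.7, -0.1, 0.1]
opening: 0.0498
gripper_force: 0.0
```

```bash
python3 - <<'E'
from h import *
im,d,m=snap('side');w=cloud(d,m)
save(cv2.resize(im[110:270,200:350],None,fx=4,fy=3.75,interpolation=cv2.INTER_CUBIC),'s3.png')
o=ctrl.get_obs();print(now(),o['joint_pos'].round(1))
plan(now(),[(.4703,-.0815,.0745,-13.4,.03)],4)
E
```

```text
[np.float64(0.4716973516177271), np.float64(-0.08121136038795437), np.float64(0.18117469457795252), np.float64(-13.851347437635049)] [ 13.9   4.4 -27.8  -0.  -57.7  62.3]
[4.0, -0.03, 0.02, 2.67, 0.0, 0.0, -0.002, 4.0, -0.03, 0.01, 2.67, 0.0, 0.0, -0.002, 4.0, -0.03, 0.02, 2.66, 0.0, 0.0, -0.002, 4.0, -0.04, 0.01, 2.67, 0.0, 0.0, -0.002]
rows 4 end [ 0.4703 -0.0815  0.0745] -13.4
```

View pics/s3.png

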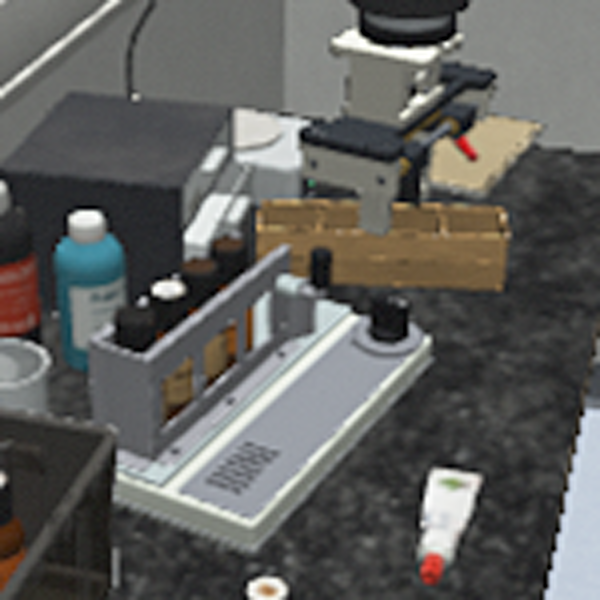

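The side view shows all four fresh caps in the channel, the bar home with its grip at crop (320,270), and the empty carton knocked a little aside, which is harmless.

Turning the knob in a pinch from 0 would sweep the gripper body (from z≈0.13) into the bar grip (top at 0.167). I'll push the knob bar's front end toward +y with closed fingers, keeping the body parallel to the shaker's x axis. Then I'll finish with a pinch near the end angle.

```bash
python3 - <<'E'
from h import *
im,d,m=snap('top');w=cloud(d,m)
k=np.zeros((384,512),bool);k[190:240,240:300]=1;k&=(w[...,2]>.158)&(w[...,2]<.175);print(k.sum(),inv(np.nanmedian(w[k],0)) if k.any() else '')
a=sh(-.117,-.161)
plan(now(),[(*a,.18,-103.4),(*a,.076,-103.4,.03)],0)
E
```

```text
14 [-0.0213 -0.0326]
[0.0, -0.26, 0.25, 0.01, 0.0, 0.0, 0.142, 0.0, -0.22, 0.28, 0.01, 0.0, 0.0, 0.142, 0.0, -0.18, 0.31, 0.01, 0.0, 0.0, 0.142, 0.0, -0.13, 0.33, 0.01, 0.0, 0.0, 0.142, 0.0, -0.08, 0.35, 0.01, 0.0, 0.0, 0.142, 0.0, -0.03, 0.35, 0.01, 0.0, 0.0, 0.142, 0.0, 0.02, 0.36, 0.01, 0.0, 0.0, 0.142, 0.0, 0.07, 0.35, 0.01, 0.0, 0.0, 0.142]
[0.0, 0.12, 0.34, 0.01, 0.0, 0.0, 0.142, 0.0, 0.16, 0.31, 0.02, 0.0, 0.0, 0.142, 0.0, 0.21, 0.29, 0.01, 0.0, 0.0, 0.142, 0.0, -0.0, 0.0, 2.6, 0.0, 0.0, 0.0, 0.0, -0.0, 0.0, 2.6, 0.0, 0.0, 0.0, 0.0, -0.0, 0.0, 2.6, 0.0, 0.0, 0.0, 0.0, -0.0, 0.0, 2.6, 0.0, 0.0, 0.0]
rows 15 end [ 0.4379 -0.101   0.076 ] -103.3
```

Emit:
move_arm --moves '[0,-0.26,0.25,0,0,0,0.142,0,-0.22,0.28,0,0,0,0.142,0,-0.18,0.31,0,0,0,0.142,0,-0.13,0.33,0,0,0,0.142,0,-0.08,0.35,0,0,0,0.142,0,-0.03,0.35,0,0,0,0.142,0,0.02,0.36,0,0,0,0.142,0,0.07,0.35,0,0,0,0.142]'

```text
clock: 42.2
tool_pos: [0.4469, -0.0958, 0.1813]
orientation: [-180.0, 0.0, -79.2]
force: [-1.1, 0.6, -0.5]
opening: 0.0005
gripper_force: 0.0
```

Emit:
move_arm --moves '[0,0.12,0.34,0,0,0,0.142,0,0.16,0.31,0,0,0,0.142,0,0.21,0.29,0,0,0,0.142,0,0,0,0,0,0,0,0,0,0,0,0,0,0]'

```text
clock: 42.7
tool_pos: [0.4379, -0.1012, 0.1813]
orientation: [-180.0, 0.0, -103.0]
force: [0.5, 0.9, -0.7]
opening: 0.0009
gripper_force: 0.0
```

```bash
python3 - <<'E'
from h import *
im,d,m=snap('top');w=cloud(d,m)
k=np.zeros((384,512),bool);k[190:240,240:300]=1;k&=(w[...,2]>.158)&(w[...,2]<.18);q=w[k];print(k.sum(),[inv(x) for x in q[::6]])
im,d,m=snap('side');w=cloud(d,m)
k=np.zeros((384,512),bool);k[165:200,260:300]=1;k&=(w[...,2]>.156)&(w[...,2]<.172);q=w[k];print(k.sum(),[inv(x) for x in q[::6]])
print(now(),inv(now()),ctrl.get_obs()['opening'])
plan(now(),[(*sh(-.117,-.161),.076,-103.4,.03)],0)
E
```

```text
49 [array([-0.0237, -0.0015]), array([-0.0232, -0.0372]), array([-0.0552, -0.0556]), array([-0.0572, -0.0612]), array([-0.0596, -0.0619]), array([-0.0625, -0.06  ]), array([-0.0658, -0.0581]), array([-0.0681, -0.0588]), array([-0.0694, -0.0645])]
42 [array([-0.0099, -0.0356]), array([-0.058 , -0.0587]), array([-0.061, -0.053]), array([-0.0093, -0.0366]), array([-0.0691, -0.0647]), array([-0.0643, -0.054 ]), array([-0.0635, -0.0489])]
[np.float64(0.4379154823874706), np.float64(-0.1011711043582888), np.float64(0.18121965221934702), np.float64(-102.96855749209737)] [-0.1169 -0.1612] 0.000707533005889961
[0.0, -0.0, 0.0, 2.63, 0.0, 0.0, 0.002, 0.0, -0.01, 0.0, 2.63, 0.0, 0.0, 0.002, 0.0, -0.0, 0.0, 2.63, 0.0, 0.0, 0.002, 0.0, -0.01, 0.01, 2.63, 0.0, 0.0, 0.002]
rows 4 end [ 0.4379 -0.101   0.076 ] -103.4
```

Emit:
move_arm --moves '[0,0,0,2.6,0,0,0,0,0,0,2.6,0,0,0,0,0,0,2.6,0,0,0,0,0,0,2.5,0,0,0.007,0,0,0,0,0,0,0]'

```text
clock: 43.3
tool_pos: [0.4356, -0.1015, 0.0756]
orientation: [179.7, -0.1, -103.5]
force: [0.4, 0.5, 0.6]
opening: 0.0005
gripper_force: 0.0
```

Emit:
move_arm --moves '[0,-0.5,0,0,0,0,0,0,-0.4,0,0,0,0,0,0,-0.4,0,0,0,0,0,0,-0.4,0,0,0,0,0,0,0,0,0,0,0,0]'

```text
clock: 43.8
tool_pos: [0.4418, -0.0843, 0.079]
orientation: [-180.0, 0.0, -103.5]
force: [-2.7, -0.7, 0.2]
opening: 0.0003
gripper_force: 1.1
```

Emit:
move_arm --moves '[0,-0.4,0,0,0,0,0,0,-0.4,0,0,0,0,0,0,-0.3,0,0,0,0,0,0,0,0,0,0,0,0]'

```text
clock: 44.2
tool_pos: [0.4448, -0.0734, 0.0783]
orientation: [-180.0, 0.0, -103.5]
force: [-1.6, 0.5, -0.4]
opening: 0.0008
gripper_force: 0.7
```

```bash
python3 - <<'E'
from h import *
im,d,m=snap('top')
print(now(),inv(now()),ctrl.get_obs()['force'])
im2,d,m=snap('side')
a=cv2.resize(im[195:255,255:325],(400,343),interpolation=cv2.INTER_CUBIC);b=cv2.resize(im2[160:230,260:320],(300,343),interpolation=cv2.INTER_CUBIC)
save(np.hstack([a,b]),'k1.png')
E
```

```text
[np.float64(0.44475267474225144), np.float64(-0.0735081247026406), np.float64(0.07830903970111262), np.float64(-103.49055747488825)] [-0.1167 -0.1327] [-2.2618587   1.32848705  0.34087784]
```

View pics/k1.png

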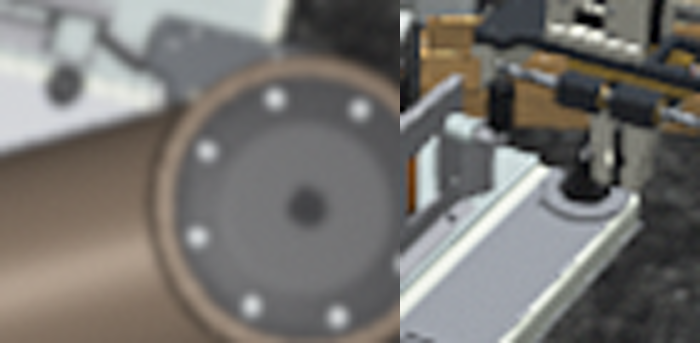

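Contact was felt, but the arm hides the knob. I'll lift, move aside and look.

Emit:
move_arm --moves '[0,0,0.2,-2,0,0,0,0,0,0,-4.5,0,0,0,0,0,0,-4.5,0,0,0,0,4.5,0,0,0,0,0,0,4.5,0,0,0,0,0,0,4.5,0,0,0,0,0,0,0,0,0,0,0,0]'

```text
clock: 45.0
tool_pos: [0.4098, -0.2085, 0.1884]
orientation: [-180.0, -0.0, -103.8]
force: [-0.3, 0.6, -1.2]
opening: 0.0003
gripper_force: 0.0
```

```bash
cat >> h.py <<'E'
def knob():
    im,d,m=snap('top');w=cloud(d,m);k=np.zeros((384,512),bool);k[216:244,272:304]=1;k&=(w[...,2]>.076)&(w[...,2]<.1)
    p=np.array([inv(x) for x in w[k]]);c=p.mean(0);u,s,vt=np.linalg.svd(p-c);print('knob n',len(p),'c',c.round(4),'axis',vt[0],'cw deg',np.degrees(np.arctan2(-vt[0][1],vt[0][0])),s/np.sqrt(len(p)));return im
E
python3 - <<'E'
from h import *
im=knob();print(now(),inv(now()))
save(cv2.resize(im[205:250,262:312],(500,450),interpolation=cv2.INTER_CUBIC),'k2.png')
E
```

```text
h.py:54: RuntimeWarning: Mean of empty slice.
  p=np.array([inv(x) for x in w[k]]);c=p.mean(0);u,s,vt=np.linalg.svd(p-c);print('knob n',len(p),'c',c.round(4),'axis',vt[0],'cw deg',np.degrees(np.arctan2(-vt[0][1],vt[0][0])),s/np.sqrt(len(p)));return im
  ret = ret.dtype.type(ret / rcount)
Traceback (most recent call last):
  File "h.py", line 54, in knob
    p=np.array([inv(x) for x in w[k]]);c=p.mean(0);u,s,vt=np.linalg.svd(p-c);print('knob n',len(p),'c',c.round(4),'axis',vt[0],'cw deg',np.degrees(np.arctan2(-vt[0][1],vt[0][0])),s/np.sqrt(len(p)));return im
                                                          ~~~~~~~~~~~~~^^^^^
numpy.linalg.LinAlgError: 1-dimensional array given. Array must be at least two-dimensional
```

Emit:
move_arm --moves '[0,1.5,-4.3,0,0,0,0,0,1.5,-4.3,0,0,0,0,0,1.5,-4.3,0,0,0,0,0,1.5,-4.3,0,0,0,0,0,0,0,0,0,0,0]'

```text
clock: 45.55
tool_pos: [0.5682, -0.3049, 0.1859]
orientation: [180.0, -0.1, -103.5]
force: [-1.2, 0.8, -1.1]
opening: 0.0004
gripper_force: 0.0
```

```bash
python3 - <<'E'
from h import *
im,d,m=snap('top');print(now(),inv(now()));im2=snap('side')[0]
save(np.hstack([cv2.resize(im[205:250,262:312],(440,396),interpolation=cv2.INTER_CUBIC),cv2.resize(im2[170:225,265:315],(360,396),interpolation=cv2.INTER_CUBIC)]),'k2.png')
knob()
E
```

```text
[np.float64(0.5660822300284902), np.float64(-0.3035783062771848), np.float64(0.1860503630640309), np.float64(-103.52948240944524)] [ 0.0547 -0.3283]
knob n 46 c [-0.0919 -0.1305] axis [-0.32008377  0.94738924] cw deg -108.66799126393487 [0.00748108 0.00416202]
```

View pics/k2.png

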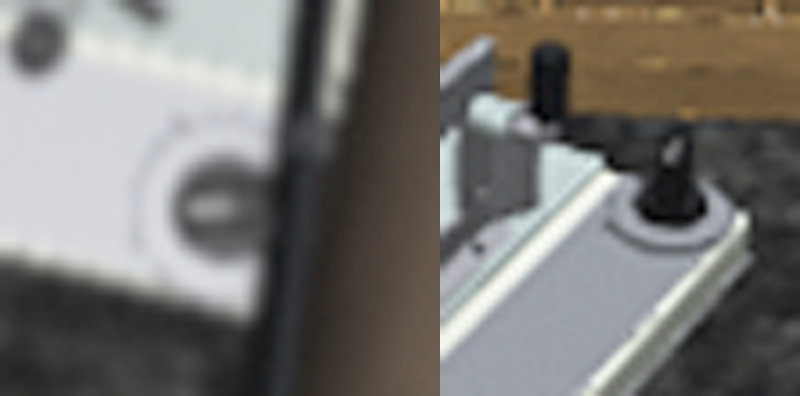

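The handle is now at about 70° clockwise: the mark in the top crop at (205,205) lies nearly along y. I'll pinch it there and finish the turn.

```bash
python3 - <<'E'
from h import *
plan(now(),[(*sh(-.09,-.1355),.16,-88.4),(*sh(-.09,-.1355),.0755,-88.4,.03)],4.5)
E
```

```text
[4.5, -3.2, 2.38, 0.45, 0.0, 0.0, -0.044, 4.5, -3.3, 2.24, 0.46, 0.0, 0.0, -0.044, 4.5, -3.4, 2.09, 0.45, 0.0, 0.0, -0.044, 4.5, -3.49, 1.94, 0.46, 0.0, 0.0, -0.044, 4.5, -3.57, 1.78, 0.45, 0.0, 0.0, -0.044, 4.5, -3.64, 1.63, 0.46, 0.0, 0.0, -0.044, 4.5, -0.0, -0.0, 2.82, 0.0, 0.0, 0.0, 4.5, -0.0, -0.0, 2.81, 0.0, 0.0, 0.0]
[4.5, -0.0, -0.0, 2.82, 0.0, 0.0, 0.0]
rows 9 end [ 0.47   -0.0825  0.0755] -88.4
```

Emit:
move_arm --moves '[4.5,-3.2,2.38,0,0,0,-0.044,4.5,-3.3,2.24,0,0,0,-0.044,4.5,-3.4,2.09,0,0,0,-0.044,4.5,-3.49,1.94,0,0,0,-0.044,4.5,-3.57,1.78,0,0,0,-0.044,4.5,-3.64,1.63,0,0,0,-0.044,4.5,0,0,0,0,0,0,4.5,0,0,0,0,0,0]'

```text
clock: 46.5
tool_pos: [0.4694, -0.082, 0.1893]
orientation: [-179.9, 0.0, -88.2]
force: [0.4, 0.2, -0.4]
opening: 0.0448
gripper_force: 0.0
```

```bash
python3 - <<'E'
from h import *
print(ctrl.get_obs()['opening'],now(),inv(now()))
plan(now(),[(*sh(-.09,-.1355),.0755,-88.4,.03)],4.5)
E
```

```text
0.044795313850463425 [np.float64(0.46942872858220136), np.float64(-0.08196466760791056), np.float64(0.18928943600399878), np.float64(-88.21409220205491)] [-0.0907 -0.1352]
[4.5, 0.01, -0.02, 2.84, 0.0, 0.0, 0.001, 4.5, 0.01, -0.01, 2.85, 0.0, 0.0, 0.001, 4.5, 0.02, -0.02, 2.84, 0.0, 0.0, 0.001, 4.5, 0.01, -0.01, 2.85, 0.0, 0.0, 0.001]
rows 4 end [ 0.47   -0.0824  0.0755] -88.4
```

Emit:
move_arm --moves '[4.5,0,0,2.85,0,0,0,4.5,0,0,2.85,0,0,0,4.5,0,0,2.85,0,0,0,4.5,0,0,2.7,0,0,0,4.5,0,0,0,0,0,0,4.5,0,0,0,0,0,0]'

```text
clock: 47.1
tool_pos: [0.47, -0.0839, 0.076]
orientation: [180.0, -0.0, -88.4]
force: [0.3, 0.2, 0.6]
opening: 0.0446
gripper_force: 0.0
```

Emit:
move_arm --moves '[0.4,0,0,0,0,0,0,0.4,0,0,0,0,0,0,0.4,0,0,0,0,0,0,0.4,0,0,0,0,0,0,0.4,0,0,0,0,0,0,0.4,0,0,0,0,0,0,0.4,0,0,0,0,0,0,0.4,0,0,0,0,0,0]'

```text
clock: 47.9
tool_pos: [0.4705, -0.0831, 0.0762]
orientation: [-179.9, 0.0, -88.4]
force: [-0.3, 1.0, 6.2]
opening: 0.0137
gripper_force: 29.8
```

Emit:
move_arm --moves '[0.4,0,0,0,0,0,0.04,0.4,0,0,0,0,0,0.04,0.4,0,0,0,0,0,0.03,0.4,0,0,0,0,0,0]'

```text
clock: 48.3
tool_pos: [0.4706, -0.0831, 0.0762]
orientation: [-179.9, 0.0, -94.7]
force: [0.1, 1.0, 4.7]
opening: 0.0138
gripper_force: 29.8
```

```bash
python3 -c "
from h import *
o=ctrl.get_obs();print(o['moment'],o['force'],o['orientation'],o['opening'])"
```

```text
[0.44148664 0.03232761 0.10987191] [0.05035662 0.98449016 4.70346881] [-1.79926698e+02  6.35376196e-03 -9.47173875e+01] 0.013822230996971203
```

Emit:
move_arm --moves '[0.4,0,0,0,0,0,0.03,0.4,0,0,0,0,0,0.03,0.4,0,0,0,0,0,0,0.4,0,0,0,0,0,0]'

```text
clock: 48.7
tool_pos: [0.4707, -0.0831, 0.0762]
orientation: [-179.9, -0.0, -98.0]
force: [0.2, 0.8, 6.5]
opening: 0.0145
gripper_force: 31.3
```

```bash
python3 -c "
from h import *
o=ctrl.get_obs();print(o['moment'],o['force'],o['orientation'],o['opening'])"
```

```text
[0.44037428 0.0874842  0.75476661] [0.24983045 0.82594387 6.5094644 ] [-1.79926545e+02 -5.15549157e-03 -9.80239581e+01] 0.014507199014924246
```

At the stop: the moment is 0.75 N m. I'll release, retreat and check.

Emit:
move_arm --moves '[4.5,0,0,0,0,0,0,4.5,0,0,0,0,0,0,4.5,0,0,0,0,0,0,4.5,0,0,0,0,0,0,4.5,0,0,-3,0,0,0,4.5,0,0,-4.5,0,0,0,4.5,0,0,-4.5,0,0,0,4.5,0,0,-3,0,0,0]'

```text
clock: 49.5
tool_pos: [0.4705, -0.0834, 0.2288]
orientation: [-179.8, 0.0, -98.1]
force: [1.2, -0.1, 0.6]
opening: 0.0451
gripper_force: 0.0
```

Emit:
move_arm --moves '[4.5,4,-2,0,0,0,0,4.5,4,-2,0,0,0,0,4.5,4.4,-2,0,0,0,0,4.5,4.4,-2,0,0,0,0,4.5,4.4,-1.5,0,0,0,0,4.5,4.4,-1.5,0,0,0,0,4.5,4.4,-0.5,0,0,0,0,4.5,0,0,0,0,0,0]'

```text
clock: 50.3
tool_pos: [0.5402, -0.4011, 0.2237]
orientation: [179.9, -0.0, -98.4]
force: [-0.6, 0.5, 0.4]
opening: 0.0451
gripper_force: 0.0
```

```bash
python3 - <<'E'
from h import *
im=knob();print(now())
w=cloud(*(lambda a:(a[1],a[2]))(snap('top')))
print('chan',[(inv(x[0]),x[1:]) for x in caps(w,195,290,155,215,.16,.185)],'tray',caps(w,95,180,205,270,.10,.135))
k=np.zeros((384,512),bool);k[195:225,250:285]=1;k&=(w[...,2]>.158)&(w[...,2]<.18);print('bar',k.sum(),inv(np.nanmedian(w[k],0)))
save(cv2.resize(im[150:280,95:385],(780,350),interpolation=cv2.INTER_CUBIC),'f.png')
E
```

```text
knob n 65 c [-0.0902 -0.135 ] axis [ 0.14202869 -0.98986254] cw deg 81.83474526487981 [0.01008154 0.00408417]
[np.float64(0.5402518913755053), np.float64(-0.39895787023767626), np.float64(0.2238839122441701), np.float64(-98.35960946572955)]
chan [(array([0.0023, 0.1018]), (np.int32(114), 0.1728)), (array([0.0015, 0.0592]), (np.int32(111), 0.1739)), (array([0.0017, 0.0173]), (np.int32(116), 0.1733)), (array([ 0.002 , -0.0264]), (np.int32(114), 0.1736))] tray [(array([0.4538, 0.3322]), np.int32(120), 0.1217), (array([0.4337, 0.3961]), np.int32(128), 0.1215)]
bar 39 [-0.0623 -0.06  ]
```

View pics/f.png

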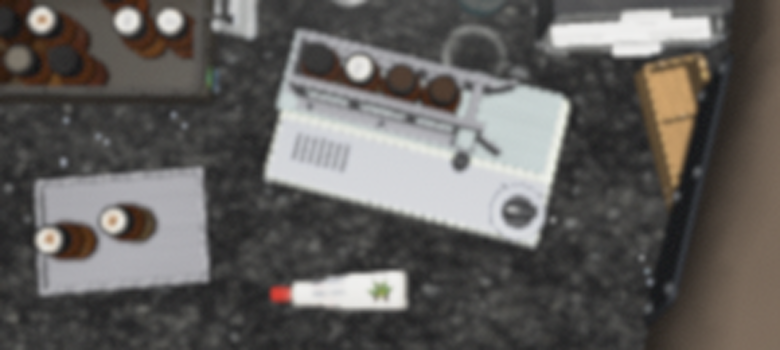

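The final picture confirms:
- **Channel:** four bottles in the row, caps from (318,58) to (443,92).
- **Bar:** home, with its grip at (460,160).
- **Knob:** turned about 80°, at (518,210).
- **Tray:** both bottles upright, at (115,220) and (50,240).

I'll hand in the job.

```bash
python3 -c "
from plant import ctrl
print(ctrl.close_job())"
```

```text
the job is handed in; nothing more can be done
None
```

The job is done and handed in: the mixed bottle stands upright on the tray, all four fresh bottles are in the channel past the bar, the bar is fully home, and the switch is turned clockwise to its stop.

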